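Scan test coupons and rack them for dispatch

TASK

Log the test coupons on this inspection bench: stand every coupon holder upright in a pocket of the black scan nest, fully down and let go, and with all of them there squeeze the scanner's orange trigger right in and let it spring back. Then move all the holders to the blue outgoing tray, each upright and fully down in a pocket of its own. There may be three or four holders; leave the jar, the screwdriver and the loupe where they are.

Things in the scene. Friction and masses are not known exactly. Their poses are not given: they have to be found in the camera images.
- coupon_a: Coupon holder, one of five alike (absent ones read None): a pale upright plate 10 mm thick (along x), 36 mm wide (y), with black windows, in the middle of a steel foot 34 mm (x) by 40 mm (y) by 12 mm high. 66 mm tall in all, about 150 g. Origin: centre of the foot's underside; z up the plate. Same after a half turn. Grip the plate across its 10 mm, from above.
- coupon_b: Coupon holder, one of five alike (absent ones read None): a pale upright plate 10 mm thick (along x), 36 mm wide (y), with black windows, in the middle of a steel foot 34 mm (x) by 40 mm (y) by 12 mm high. 66 mm tall in all, about 150 g. Origin: centre of the foot's underside; z up the plate. Same after a half turn. Grip the plate across its 10 mm, from above.
- coupon_c: Coupon holder, one of five alike (absent ones read None): a pale upright plate 10 mm thick (along x), 36 mm wide (y), with black windows, in the middle of a steel foot 34 mm (x) by 40 mm (y) by 12 mm high. 66 mm tall in all, about 150 g. Origin: centre of the foot's underside; z up the plate. Same after a half turn. Grip the plate across its 10 mm, from above.
- coupon_d: Coupon holder, one of five alike (absent ones read None): a pale upright plate 10 mm thick (along x), 36 mm wide (y), with black windows, in the middle of a steel foot 34 mm (x) by 40 mm (y) by 12 mm high. 66 mm tall in all, about 150 g. Origin: centre of the foot's underside; z up the plate. Same after a half turn. Grip the plate across its 10 mm, from above.
- coupon_e: Coupon holder, one of five alike (absent ones read None): a pale upright plate 10 mm thick (along x), 36 mm wide (y), with black windows, in the middle of a steel foot 34 mm (x) by 40 mm (y) by 12 mm high. 66 mm tall in all, about 150 g. Origin: centre of the foot's underside; z up the plate. Same after a half turn. Grip the plate across its 10 mm, from above.
- nest: Scan nest: fixed black rack before the scanner's window, 54 mm (x) by 216 mm (y), with four pockets in a row along y, one foot to each: 38 mm (x) by 44 mm (y) inside, floor 4 mm and wall tops 14 mm above the bench, walls 8 mm thick. Origin: centre of its underside.
- tray: Outgoing tray: fixed rack of just the same shape and sizes as the nest, blue walls and grey floor. Origin: centre of its underside.
- nest_slot0 (a point): Centre of the floor of pocket 0 of the scan nest (4 mm above the bench); axes as the rack's: a holder seated there has its x along this x, either way round.
- nest_slot1 (a point): Centre of the floor of pocket 1 of the scan nest (4 mm above the bench); axes as the rack's: a holder seated there has its x along this x, either way round.
- nest_slot2 (a point): Centre of the floor of pocket 2 of the scan nest (4 mm above the bench); axes as the rack's: a holder seated there has its x along this x, either way round.
- nest_slot3 (a point): Centre of the floor of pocket 3 of the scan nest (4 mm above the bench); axes as the rack's: a holder seated there has its x along this x, either way round.
- tray_slot0 (a point): Centre of the floor of pocket 0 of the outgoing tray (4 mm above the bench); axes as the rack's: a holder seated there has its x along this x, either way round.
- tray_slot1 (a point): Centre of the floor of pocket 1 of the outgoing tray (4 mm above the bench); axes as the rack's: a holder seated there has its x along this x, either way round.
- tray_slot2 (a point): Centre of the floor of pocket 2 of the outgoing tray (4 mm above the bench); axes as the rack's: a holder seated there has its x along this x, either way round.
- tray_slot3 (a point): Centre of the floor of pocket 3 of the outgoing tray (4 mm above the bench); axes as the rack's: a holder seated there has its x along this x, either way round.
- scanner: White pistol scanner clamped on its side in a fixed cradle; top at 72 mm. Origin: on the bench under its barrel; x points the way it looks (to the nest), z up. Its pistol grip lies level and runs to -y: x from -29 to -1 mm, y from -120 to -20 mm, z from 34 to 66 mm. The orange trigger lies on the +x side of the grip.
- trigger_pad (a point): Middle of the orange trigger's front face, where a finger presses, 50 mm above the bench; x points out of the face. A bar 70 mm long (y), 8 mm thick, 24 mm high, hinged at its barrel end on an upright axis 57 mm from here. Front of the trigger to back of the grip: 55 mm at rest, 38 mm fully squeezed.
- squeeze (a point): Point fixed to the scanner, 55 mm above the bench, midway between the back of the grip and the front of the fully squeezed trigger: a gripper centred here and closing along the scanner's x squeezes the trigger fully. Axes as the scanner's.
- trigger (a joint): Angle of the trigger: 0 released, 0.30 rad fully squeezed; sprung, it returns by itself (about 3 N at the start, 8 N at the end).
- swab_jar: Closed glass jar with a blue cap, 48 mm across, 70 mm tall; a bystander. Origin: centre of its underside.
- driver: Red-handled screwdriver lying on the bench, 150 mm long along its x; a bystander.
- loupe: Dark steel loupe, a cylinder 44 mm across, 28 mm tall; a bystander. Origin: centre of its underside.
Mind the look-alikes: they are no part of the job. Leave any brown, green or yellow look-alike of the coupon_a alone.

How it is judged:
On the way, in this order (a step that is already met when the one before it is completed fails the run):
1. every coupon holder stands fully down in a pocket of the scan nest, let go (((horizontal distance between coupon_a and nest_slot0 below 0.006 m and z of coupon_a in the frame of nest_slot0 below 0.004 m) or (horizontal distance between coupon_a and nest_slot1 below 0.006 m and z of coupon_a in the frame of nest_slot1 below 0.004 m) or (horizontal distance between coupon_a and nest_slot2 below 0.006 m and z of coupon_a in the frame of nest_slot2 below 0.004 m) or (horizontal distance between coupon_a and nest_slot3 below 0.006 m and z of coupon_a in the frame of nest_slot3 below 0.004 m)) and angle between each of coupon_a, coupon_b, coupon_c, coupon_d, coupon_e's own z axis and vertical below 0.08 rad and ((horizontal distance between coupon_b and nest_slot0 below 0.006 m and z of coupon_b in the frame of nest_slot0 below 0.004 m) or (horizontal distance between coupon_b and nest_slot1 below 0.006 m and z of coupon_b in the frame of nest_slot1 below 0.004 m) or (horizontal distance between coupon_b and nest_slot2 below 0.006 m and z of coupon_b in the frame of nest_slot2 below 0.004 m) or (horizontal distance between coupon_b and nest_slot3 below 0.006 m and z of coupon_b in the frame of nest_slot3 below 0.004 m)) and ((horizontal distance between coupon_c and nest_slot0 below 0.006 m and z of coupon_c in the frame of nest_slot0 below 0.004 m) or (horizontal distance between coupon_c and nest_slot1 below 0.006 m and z of coupon_c in the frame of nest_slot1 below 0.004 m) or (horizontal distance between coupon_c and nest_slot2 below 0.006 m and z of coupon_c in the frame of nest_slot2 below 0.004 m) or (horizontal distance between coupon_c and nest_slot3 below 0.006 m and z of coupon_c in the frame of nest_slot3 below 0.004 m)) and ((horizontal distance between coupon_d and nest_slot0 below 0.006 m and z of coupon_d in the frame of nest_slot0 below 0.004 m) or (horizontal distance between coupon_d and nest_slot1 below 0.006 m and z of coupon_d in the frame of nest_slot1 below 0.004 m) or (horizontal distance between coupon_d and nest_slot2 below 0.006 m and z of coupon_d in the frame of nest_slot2 below 0.004 m) or (horizontal distance between coupon_d and nest_slot3 below 0.006 m and z of coupon_d in the frame of nest_slot3 below 0.004 m)) and ((horizontal distance between coupon_e and nest_slot0 below 0.006 m and z of coupon_e in the frame of nest_slot0 below 0.004 m) or (horizontal distance between coupon_e and nest_slot1 below 0.006 m and z of coupon_e in the frame of nest_slot1 below 0.004 m) or (horizontal distance between coupon_e and nest_slot2 below 0.006 m and z of coupon_e in the frame of nest_slot2 below 0.004 m) or (horizontal distance between coupon_e and nest_slot3 below 0.006 m and z of coupon_e in the frame of nest_slot3 below 0.004 m)) and contact force between each of coupon_a, coupon_b, coupon_c, coupon_d, coupon_e and the fingers below 0.2 N), for 0.2 s.
2. the scanner's trigger is squeezed (0.22 rad or more) while they all stand in the nest (((horizontal distance between coupon_a and nest_slot0 below 0.006 m and z of coupon_a in the frame of nest_slot0 below 0.004 m) or (horizontal distance between coupon_a and nest_slot1 below 0.006 m and z of coupon_a in the frame of nest_slot1 below 0.004 m) or (horizontal distance between coupon_a and nest_slot2 below 0.006 m and z of coupon_a in the frame of nest_slot2 below 0.004 m) or (horizontal distance between coupon_a and nest_slot3 below 0.006 m and z of coupon_a in the frame of nest_slot3 below 0.004 m)) and angle between each of coupon_a, coupon_b, coupon_c, coupon_d, coupon_e's own z axis and vertical below 0.08 rad and ((horizontal distance between coupon_b and nest_slot0 below 0.006 m and z of coupon_b in the frame of nest_slot0 below 0.004 m) or (horizontal distance between coupon_b and nest_slot1 below 0.006 m and z of coupon_b in the frame of nest_slot1 below 0.004 m) or (horizontal distance between coupon_b and nest_slot2 below 0.006 m and z of coupon_b in the frame of nest_slot2 below 0.004 m) or (horizontal distance between coupon_b and nest_slot3 below 0.006 m and z of coupon_b in the frame of nest_slot3 below 0.004 m)) and ((horizontal distance between coupon_c and nest_slot0 below 0.006 m and z of coupon_c in the frame of nest_slot0 below 0.004 m) or (horizontal distance between coupon_c and nest_slot1 below 0.006 m and z of coupon_c in the frame of nest_slot1 below 0.004 m) or (horizontal distance between coupon_c and nest_slot2 below 0.006 m and z of coupon_c in the frame of nest_slot2 below 0.004 m) or (horizontal distance between coupon_c and nest_slot3 below 0.006 m and z of coupon_c in the frame of nest_slot3 below 0.004 m)) and ((horizontal distance between coupon_d and nest_slot0 below 0.006 m and z of coupon_d in the frame of nest_slot0 below 0.004 m) or (horizontal distance between coupon_d and nest_slot1 below 0.006 m and z of coupon_d in the frame of nest_slot1 below 0.004 m) or (horizontal distance between coupon_d and nest_slot2 below 0.006 m and z of coupon_d in the frame of nest_slot2 below 0.004 m) or (horizontal distance between coupon_d and nest_slot3 below 0.006 m and z of coupon_d in the frame of nest_slot3 below 0.004 m)) and ((horizontal distance between coupon_e and nest_slot0 below 0.006 m and z of coupon_e in the frame of nest_slot0 below 0.004 m) or (horizontal distance between coupon_e and nest_slot1 below 0.006 m and z of coupon_e in the frame of nest_slot1 below 0.004 m) or (horizontal distance between coupon_e and nest_slot2 below 0.006 m and z of coupon_e in the frame of nest_slot2 below 0.004 m) or (horizontal distance between coupon_e and nest_slot3 below 0.006 m and z of coupon_e in the frame of nest_slot3 below 0.004 m)) and value of joint trigger above 0.22 rad), for 0.2 s.
3. the trigger is let go again while they all stand in the nest (((horizontal distance between coupon_a and nest_slot0 below 0.006 m and z of coupon_a in the frame of nest_slot0 below 0.004 m) or (horizontal distance between coupon_a and nest_slot1 below 0.006 m and z of coupon_a in the frame of nest_slot1 below 0.004 m) or (horizontal distance between coupon_a and nest_slot2 below 0.006 m and z of coupon_a in the frame of nest_slot2 below 0.004 m) or (horizontal distance between coupon_a and nest_slot3 below 0.006 m and z of coupon_a in the frame of nest_slot3 below 0.004 m)) and angle between each of coupon_a, coupon_b, coupon_c, coupon_d, coupon_e's own z axis and vertical below 0.08 rad and ((horizontal distance between coupon_b and nest_slot0 below 0.006 m and z of coupon_b in the frame of nest_slot0 below 0.004 m) or (horizontal distance between coupon_b and nest_slot1 below 0.006 m and z of coupon_b in the frame of nest_slot1 below 0.004 m) or (horizontal distance between coupon_b and nest_slot2 below 0.006 m and z of coupon_b in the frame of nest_slot2 below 0.004 m) or (horizontal distance between coupon_b and nest_slot3 below 0.006 m and z of coupon_b in the frame of nest_slot3 below 0.004 m)) and ((horizontal distance between coupon_c and nest_slot0 below 0.006 m and z of coupon_c in the frame of nest_slot0 below 0.004 m) or (horizontal distance between coupon_c and nest_slot1 below 0.006 m and z of coupon_c in the frame of nest_slot1 below 0.004 m) or (horizontal distance between coupon_c and nest_slot2 below 0.006 m and z of coupon_c in the frame of nest_slot2 below 0.004 m) or (horizontal distance between coupon_c and nest_slot3 below 0.006 m and z of coupon_c in the frame of nest_slot3 below 0.004 m)) and ((horizontal distance between coupon_d and nest_slot0 below 0.006 m and z of coupon_d in the frame of nest_slot0 below 0.004 m) or (horizontal distance between coupon_d and nest_slot1 below 0.006 m and z of coupon_d in the frame of nest_slot1 below 0.004 m) or (horizontal distance between coupon_d and nest_slot2 below 0.006 m and z of coupon_d in the frame of nest_slot2 below 0.004 m) or (horizontal distance between coupon_d and nest_slot3 below 0.006 m and z of coupon_d in the frame of nest_slot3 below 0.004 m)) and ((horizontal distance between coupon_e and nest_slot0 below 0.006 m and z of coupon_e in the frame of nest_slot0 below 0.004 m) or (horizontal distance between coupon_e and nest_slot1 below 0.006 m and z of coupon_e in the frame of nest_slot1 below 0.004 m) or (horizontal distance between coupon_e and nest_slot2 below 0.006 m and z of coupon_e in the frame of nest_slot2 below 0.004 m) or (horizontal distance between coupon_e and nest_slot3 below 0.006 m and z of coupon_e in the frame of nest_slot3 below 0.004 m)) and value of joint trigger below 0.05 rad), for 0.1 s.
At the end, for the whole second after the job is handed in: Every coupon holder present stands in a pocket of the outgoing tray: origin within 6 mm (level) of the pocket's centre, underside within 4 mm of its floor, tilted less than 0.08 rad, at rest; the trigger is released (below 0.05 rad) (((horizontal distance between coupon_a and tray_slot0 below 0.006 m and z of coupon_a in the frame of tray_slot0 below 0.004 m) or (horizontal distance between coupon_a and tray_slot1 below 0.006 m and z of coupon_a in the frame of tray_slot1 below 0.004 m) or (horizontal distance between coupon_a and tray_slot2 below 0.006 m and z of coupon_a in the frame of tray_slot2 below 0.004 m) or (horizontal distance between coupon_a and tray_slot3 below 0.006 m and z of coupon_a in the frame of tray_slot3 below 0.004 m)) and angle between each of coupon_a, coupon_b, coupon_c, coupon_d, coupon_e's own z axis and vertical below 0.08 rad and ((horizontal distance between coupon_b and tray_slot0 below 0.006 m and z of coupon_b in the frame of tray_slot0 below 0.004 m) or (horizontal distance between coupon_b and tray_slot1 below 0.006 m and z of coupon_b in the frame of tray_slot1 below 0.004 m) or (horizontal distance between coupon_b and tray_slot2 below 0.006 m and z of coupon_b in the frame of tray_slot2 below 0.004 m) or (horizontal distance between coupon_b and tray_slot3 below 0.006 m and z of coupon_b in the frame of tray_slot3 below 0.004 m)) and ((horizontal distance between coupon_c and tray_slot0 below 0.006 m and z of coupon_c in the frame of tray_slot0 below 0.004 m) or (horizontal distance between coupon_c and tray_slot1 below 0.006 m and z of coupon_c in the frame of tray_slot1 below 0.004 m) or (horizontal distance between coupon_c and tray_slot2 below 0.006 m and z of coupon_c in the frame of tray_slot2 below 0.004 m) or (horizontal distance between coupon_c and tray_slot3 below 0.006 m and z of coupon_c in the frame of tray_slot3 below 0.004 m)) and ((horizontal distance between coupon_d and tray_slot0 below 0.006 m and z of coupon_d in the frame of tray_slot0 below 0.004 m) or (horizontal distance between coupon_d and tray_slot1 below 0.006 m and z of coupon_d in the frame of tray_slot1 below 0.004 m) or (horizontal distance between coupon_d and tray_slot2 below 0.006 m and z of coupon_d in the frame of tray_slot2 below 0.004 m) or (horizontal distance between coupon_d and tray_slot3 below 0.006 m and z of coupon_d in the frame of tray_slot3 below 0.004 m)) and ((horizontal distance between coupon_e and tray_slot0 below 0.006 m and z of coupon_e in the frame of tray_slot0 below 0.004 m) or (horizontal distance between coupon_e and tray_slot1 below 0.006 m and z of coupon_e in the frame of tray_slot1 below 0.004 m) or (horizontal distance between coupon_e and tray_slot2 below 0.006 m and z of coupon_e in the frame of tray_slot2 below 0.004 m) or (horizontal distance between coupon_e and tray_slot3 below 0.006 m and z of coupon_e in the frame of tray_slot3 below 0.004 m)) and linear speed of each of coupon_a, coupon_b, coupon_c, coupon_d, coupon_e below 0.02 m/s and value of joint trigger below 0.05 rad); the robot touches nothing.
It fails at once if a bystander (jar, screwdriver or loupe) is moved more than 3 cm (distance of any of swab_jar, driver, loupe from where it was at the start of the episode above 0.03 m).
Of coupon_a, coupon_b, coupon_c, coupon_d, coupon_e only 3 to 4 are there at a start; the rules pass over those that are not, and their reading is None.
At some moment in a run one of coupon_a, coupon_b, coupon_c, coupon_d, coupon_e may be knocked a few centimetres aside while the robot is not near it.
Once in a run the grip may slacken for a moment while it holds something.
It also fails if it takes over 210 s, if anything falls off the work surface, if the arm or the gripper's body presses on something with over 40 N, if the wrist force passes 120 N, or if a joint passes its speed limit or range.

ROBOT

A 6-joint arm with a two-finger parallel gripper is mounted at the origin on the work surface. World frame = base frame: x ahead of the robot, y to its left, z up, the work surface at z = 0. Lengths are in m, angles in rad, forces in N, time in s.
With the tool pointing down it reaches from about 0.3 to 1 m from the base axis. Payload 5.1 kg.
Tool frame: the origin (TCP) lies at the centre of the arm's flange, where the gripper is bolted on; the fingertips stand 190 mm ahead of it and the grasp point (between the pads) lies 171 mm ahead of it; z points along the fingers, y is the line along which they close (so a half turn about z gives the same grasp; the last joint's range is limited). The gripper opens to 95 mm and grips with 3 to 60 N. Pads are 20 mm wide; open, the fingers measure 119 mm over their backs; the gripper's body (75 mm by 180 mm) begins 59 mm behind the grasp point.
Start: joints at [1.098, 0.124, 1.65, -0, 1.367, -0.083], TCP at [0.247, 0.601, 0.405] pointing down, gripper open.
Joint ranges: [-2.61, 2.61], [-1.02, 2.33], [0.03, 2.71], [-1.35, 4.49], [0.32, 2.68], [-2.91, 2.91]. Speed limits (rad/s): [2.57, 2.57, 3.14, 3.14, 3.14, 3.14].

INTERFACE

Orientations are given as a unit quaternion [x, y, z, w].
In Python, from cell import arm gives the robot as it stands.
- The arm moves only by the shell command python3 -m pendant 'ROWS'. ROWS is JSON, a list of rows, each an object of numbers: "dx", "dy", "dz": the shift along the tool's x, y, z scaled (see below); "spin": the turn about the tool's z scaled (see below); "fingers": the opening, from 0 (shut) to 1 (fully open). In form: [{"dx": .., "dy": .., "dz": .., "spin": .., "fingers": ..}, ...]. A call has 1 to 8 rows; each row shifts and turns the commanded pose from where the row before left it, along the tool's axes as they then stand; what a row does not reach is not made up. The controller multiplies each number of a shift by 0.025 m and each number of a turn by 4 degrees. A row lasts 1/12 s, in which the tool goes at most 41.7 mm and 7.16 degrees, less where a joint would pass 70% of its speed; a pose out of reach is approached as far as the arm can. A call with a number of a shift or a turn outside -1 to 1 is refused whole. A call with a gripper value outside its range is refused whole. The fingers move at their own pace and stop on an object; the grip force is fixed at half the most. Time passes only in rows, so rows that do not move let the fingers close. It gives the time, the measured TCP pose, the force, the opening and the grip force at its end, in the units of the state.
- arm.read_state(): the state, without advancing time (a new reading comes with each control period).
- arm.get_image(name): name is "side" or "top"; returns the picture (420x560x3 uint8, red, green, blue); there is no depth.
- arm.camera_info(name): a dict with "fx", "fy", "cx", "cy" (pixels), "extrinsics" (4x4, takes a point from world to camera coordinates). Camera axes: x right, y down, z forward; pixel columns grow to the right and rows downward; lengths in m; the calibration is good to about 2 mm. A picture is of the moment at which its call begins. camera_info takes no time and is no camera call.
- arm.finish_job(): hands the job in; it is judged then, once.
The state is a dict: "clock": time; "joints": joint angles; "qd": joint speeds; "joint_torque": joint torques, N m; "tool_pos": TCP position; "tcp_rot": TCP orientation; "wrist_force": force on the tool from outside, world axes, zero at the start; "wrist_torque": the same for the moment, N m; "finger_gap": finger opening in m; "finger_force": force on a finger pad.
Only numpy, scipy, OpenCV 4.12 (cv2) and the standard library are available. Lean on these libraries where they do the work, as an engineer would, in place of code of your own. Each camera call takes 0.05 s, during which the arm holds its last target. There are 200 camera calls.

## Working session

There is one attempt and no reset: what is moved stays moved. The work goes in short steps, Python scripts to look and compute and a shell command to move; the robot and the scene stay as the last step left them, time stands still between calls to the robot, and variables do not carry over. Pictures are saved under pics/ and viewed, at most 14 in all, crops included, and the job is handed in when it is done.

```bash
ls; mkdir -p pics
python3 - <<'E'
from cell import arm
import cv2
for n in("top","side"):
    cv2.imwrite(f"pics/{n}0.png",arm.get_image(n)[:,:,::-1]); c=arm.camera_info(n); print(n,c)
print(arm.read_state())
E
```

```text
pics
top {'fx': 395.68026100537867, 'fy': 395.68026100537867, 'cx': 287.6781556317976, 'cy': 211.96155080452317, 'extrinsics': array([[ 0.00695713, -0.99967453,  0.0245445 ,  0.00565475],
       [-0.98945716, -0.01043262, -0.14444962,  0.59190365],
       [ 0.14465867, -0.02328078, -0.9892077 ,  0.98542407],
       [ 0.        ,  0.        ,  0.        ,  1.        ]])}
side {'fx': 427.85957269389087, 'fy': 427.85957269389087, 'cx': 286.10569111932045, 'cy': 209.3884969242849, 'extrinsics': array([[-8.33969901e-01, -5.51809629e-01,  5.81019721e-04,
         4.85778500e-01],
       [-4.18230748e-01,  6.31399721e-01, -6.53006458e-01,
         2.76693946e-01],
       [ 3.59968396e-01, -5.44830732e-01, -7.57352116e-01,
         1.11833912e+00],
       [ 0.00000000e+00,  0.00000000e+00,  0.00000000e+00,
         1.00000000e+00]])}
{'clock': 0.1, 'joints': array([ 1.09840257e+00,  1.24452899e-01,  1.65150609e+00, -3.16880633e-06,
        1.36749778e+00, -8.25793128e-02]), 'qd': array([-0.00032466, -0.00088321, -0.00236266,  0.00166856,  0.00272157,
        0.00017385]), 'joint_torque': array([ 3.87746895e-04, -4.18880582e+01, -3.61096358e+01,  7.77455955e-02,
        4.62392962e-02, -3.61421962e-05]), 'tool_pos': array([0.24692769, 0.60103895, 0.40361975]), 'tcp_rot': array([ 1.93675116e-01,  9.81065279e-01, -8.96827306e-04, -2.53834611e-04]), 'wrist_force': array([-0.06865662,  1.13186423,  0.23695682]), 'wrist_torque': array([0.01166323, 0.03537872, 0.02837868]), 'finger_force': 0.0, 'finger_gap': 0.09554645823543563}
```

View pics/top0.png

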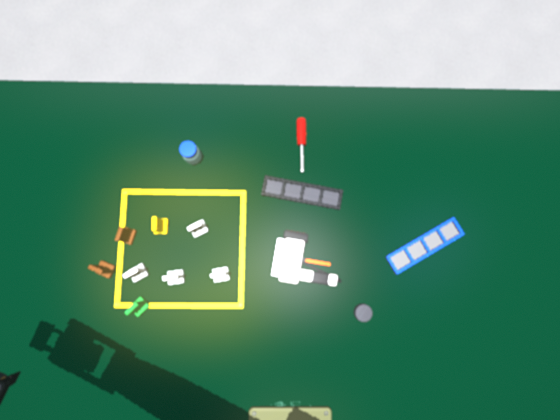

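View pics/side0.png

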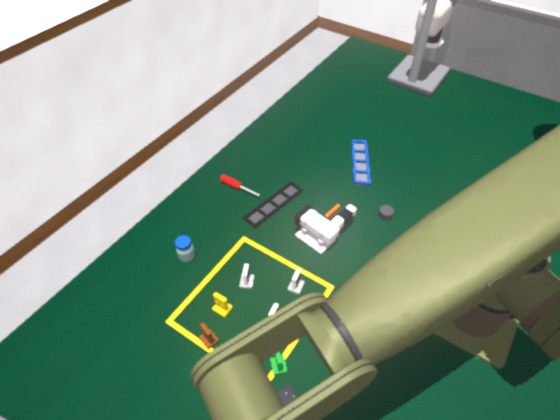

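The top view shows four pale holders at about (197,228), (135,272), (173,277) and (220,275). These could be taken for them: yellow (159,225), brown (125,235), brown (101,269) and green (136,307). I choose the four pale ones and check them in a close crop.

```bash
cat > h.py <<'E'
import numpy as np, cv2
from cell import arm
def ray(n,uv,z):
    c=arm.camera_info(n);E=c['extrinsics'];R,t=E[:3,:3],E[:3,3]
    d=R.T@np.array([(uv[0]-c['cx'])/c['fx'],(uv[1]-c['cy'])/c['fy'],1]);o=-R.T@t
    return (o+d*(z-o[2])/d[2])[:2]
def proj(n,P):
    c=arm.camera_info(n);E=c['extrinsics'];q=np.atleast_2d(P)@E[:3,:3].T+E[:3,3]
    return q[:,:2]/q[:,2:]*c['fx']+[c['cx'],c['cy']]
def crop(n,box,k,name):
    im=arm.get_image(n)[:,:,::-1];x0,y0,x1,y1=box
    np.save('pics/last_%s.npy'%n,im)
    cv2.imwrite('pics/'+name,cv2.resize(im[y0:y1,x0:x1],None,fx=k,fy=k,interpolation=cv2.INTER_CUBIC))
E
python3 - <<'E'
from h import *
crop('top',(80,180,260,320),4.3,'c1.png')
crop('top',(255,100,475,340),2.5,'c2.png')
E
```

```text
(no output)
```

View pics/c1.png

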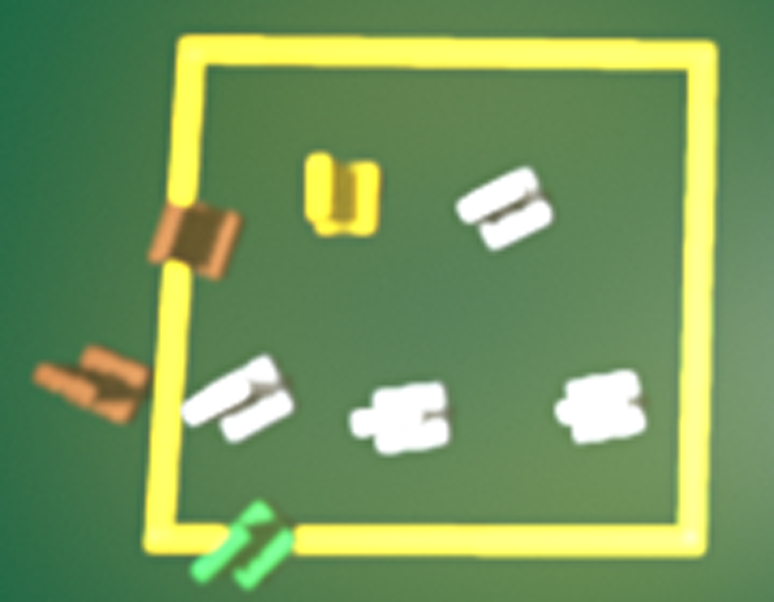

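View pics/c2.png

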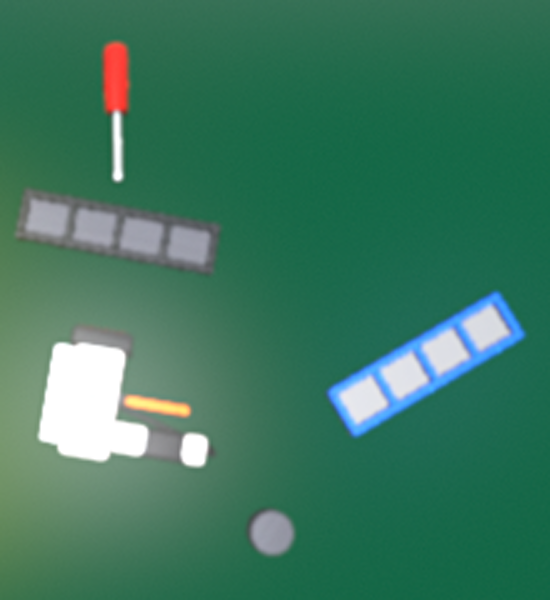

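```bash
cat >> h.py <<'E'
from scipy.optimize import minimize
def box(x0,x1,y0,y1,z0,z1): return np.array([[x,y,z] for x in(x0,x1) for y in(y0,y1) for z in(z0,z1)])
COUP=[box(-.017,.017,-.02,.02,0,.012),box(-.005,.005,-.018,.018,.012,.066)]
RACK=[box(-.027,.027,-.108,.108,0,.014)]
TRIG=[box(-.004,.004,-.035,.035,.038,.062)]
def sil(parts,p,z,off,shape,S=8,n='top'):
    m=np.zeros((shape[0]*S,shape[1]*S),np.uint8);c,s=np.cos(p[2]),np.sin(p[2])
    for b in parts:
        w=np.c_[c*b[:,0]-s*b[:,1]+p[0],s*b[:,0]+c*b[:,1]+p[1],b[:,2]+z]
        q=(proj(n,w)-off+.5)*S
        cv2.fillConvexPoly(m,cv2.convexHull(np.round(q*16).astype(np.int32)),1,shift=4)
    return cv2.resize(m.astype(np.float32),shape[::-1],interpolation=cv2.INTER_AREA)
def fit(parts,mask,uv,z=0,r=22,h=0.03,n='top',yaws=np.arange(0,3.1,.26)):
    """fit pose (x,y,yaw) of a silhouette to a soft mask near pixel uv"""
    x0,y0=int(uv[0])-r,int(uv[1])-r;sub=mask[y0:y0+2*r,x0:x0+2*r].astype(np.float32)
    xy=ray(n,uv,h+z);f=lambda p:np.abs(sil(parts,p,z,[x0,y0],sub.shape,n=n)-sub).sum()
    best=None
    for a in yaws:
        s=np.array([[xy[0],xy[1],a]]*4)+np.array([[0,0,0],[.01,0,0],[0,.01,0],[0,0,.2]])
        o=minimize(f,s[0],method='Nelder-Mead',options=dict(initial_simplex=s,xatol=1e-4,fatol=.02))
        if best is None or o.fun<best.fun: best=o
    return best.x,best.fun/sub.sum()
def white(im):
    b=im.astype(float); return np.clip((b.min(2)-150)/60,0,1)
E
python3 - <<'E'
from h import *
im=np.load('pics/last_top.npy');w=white(im)
for uv in [(197,228),(135,272),(173,277),(220,275)]:
    p,e=fit(COUP,w,uv); print('coupon',uv,p.round(4),round(e,2))
f=im.astype(float);B,G,R=f[...,0],f[...,1],f[...,2]
nest=((np.abs(G-R)<25)&(f.max(2)<190)).astype(np.float32)
print('nest',fit(RACK,nest,(302,193),r=50,h=.01))
t=((B>G+20)|(f.min(2)>120)).astype(np.float32)
print('tray',fit(RACK,t,(425.5,245.5),r=48,h=.01))
o=np.clip((R-B-40)/80,0,1)
print('trig',fit(TRIG,o,(318,262.5),r=18,h=.05))
for uv,z in[((333.5,280),.066),((311,275.5),.066)]:print('grip',ray('top',uv,z))
print('loupe',ray('top',(363.5,313),.028))
for q in [(292,193),(302,120)]: print(f[q[1],q[0]],ray('top',q,0))
E
```

```text
coupon (197, 228) [0.5517 0.249  3.5977] 0.28Traceback (most recent call last):
  File "<stdin>", line 4, in <module>
  File "h.py", line 33, in fit
    o=minimize(f,s[0],method='Nelder-Mead',options=dict(initial_simplex=s,xatol=1e-4,fatol=.02))
    res = _minimize_neldermead(fun, x0, args, callback, bounds=bounds,
                               **options)
    fxr = func(xr)
    fx = function(np.copy(x), *(wrapper_args + args))
  File "h.py", line 29, in <lambda>
    xy=ray(n,uv,h+z);f=lambda p:np.abs(sil(parts,p,z,[x0,y0],sub.shape,n=n)-sub).sum()
                                       ~~~^^^^^^^^^^^^^^^^^^^^^^^^^^^^^^^^^
  File "h.py", line 23, in sil
    q=(proj(n,w)-off+.5)*S
       ~~~~^^^^^
  File "h.py", line 8, in proj
    c=arm.camera_info(n);E=c['extrinsics'];q=np.atleast_2d(P)@E[:3,:3].T+E[:3,3]
ValueError: time passes only in moves, steps and waits
```

```bash
python3 - <<'E'
from cell import arm
import numpy as np
np.save('cam.npy',{n:arm.camera_info(n) for n in('top','side')},allow_pickle=True)
s=open('h.py').read().replace("c=arm.camera_info(n)","c=CAM[n]").replace("from cell import arm\n","from cell import arm\nCAM=np.load('cam.npy',allow_pickle=True).item()\n",1)
s=s.replace("    return cv2.resize(m.astype","""    if parts is COUP:
        E=CAM[n]['extrinsics'];o=-E[:3,:3].T@E[:3,3];sx=np.sign(c*(o[0]-p[0])+s*(o[1]-p[1]))*.005
        b=np.array([[sx,y,zz] for y in(-WY,WY) for zz in(WZ0,WZ1)])
        w=np.c_[c*b[:,0]-s*b[:,1]+p[0],s*b[:,0]+c*b[:,1]+p[1],b[:,2]+z];q=(proj(n,w)-off+.5)*S
        cv2.fillConvexPoly(m,cv2.convexHull(np.round(q*16).astype(np.int32)),0,shift=4)
    return cv2.resize(m.astype""").replace("def sil","WY,WZ0,WZ1=.013,.018,.06\ndef sil",1)
open('h.py','w').write(s)
E
python3 - <<'E'
from h import *
im=np.load('pics/last_top.npy');w=white(im)
for uv in [(197,228),(135,272),(173,277),(220,275)]:
    p,e=fit(COUP,w,uv); print('coupon',uv,p.round(4),round(e,2))
f=im.astype(float);B,G,R=f[...,0],f[...,1],f[...,2]
nest=((np.abs(G-R)<25)&(f.max(2)<190)).astype(np.float32)
print('nest',fit(RACK,nest,(302,193),r=50,h=.01))
t=((B>G+20)|(f.min(2)>120)).astype(np.float32)
print('tray',fit(RACK,t,(425.5,245.5),r=48,h=.01))
o=np.clip((R-B-40)/80,0,1)
print('trig',fit(TRIG,o,(318,262.5),r=18,h=.05))
for uv,z in[((333.5,280),.066),((311,275.5),.066)]:print('grip',ray('top',uv,z))
print('loupe',ray('top',(363.5,313),.028))
for q in [(292,193),(302,120)]: print(f[q[1],q[0]],ray('top',q,0))
E
```

```text
coupon (197, 228) [0.551  0.2486 0.455 ] 0.22
coupon (135, 272) [0.4333 0.4012 0.5204] 0.23
coupon (173, 277) [0.4236 0.3035 0.0902] 0.18
coupon (220, 275) [0.4307 0.1863 0.1221] 0.18
nest (array([ 0.65193136, -0.02710814,  2.96545402]), np.float64(0.15843023255813954))
tray (array([ 0.51155292, -0.35822593,  0.53216558]), np.float64(0.07995683886509636))
trig (array([ 0.46438525, -0.06351293, -0.17326682]), np.float64(0.34752315659801236))
grip [ 0.41881409 -0.10369756]
grip [ 0.42948497 -0.04771415]
loupe [ 0.33528026 -0.18502843]
[176. 164. 164.] [ 0.65051293 -0.00161168]
[ 60.  67. 255.] [ 0.8593336 -0.0285675]
```

Run:
```python
from h import *
im=np.load('pics/last_top.npy');K=4
def ov(x0,y0,x1,y1,items):
    a=cv2.resize(im[y0:y1,x0:x1],None,fx=K,fy=K,interpolation=cv2.INTER_CUBIC)
    for parts,p in items:
        c,s=np.cos(p[2]),np.sin(p[2])
        for b in parts:
            w=np.c_[c*b[:,0]-s*b[:,1]+p[0],s*b[:,0]+c*b[:,1]+p[1],b[:,2]]
            cv2.polylines(a,[np.round((proj('top',w[b[:,2]==b[:,2].max()])-[x0,y0]+.5)*K).astype(int)[[0,1,3,2]]],True,(0,0,255),1)
    return a
a=ov(115,205,245,295,[(COUP,p) for p in[(.551,.2486,.455),(.4333,.4012,.5204),(.4236,.3035,.09),(.4307,.1863,.122)]])
b=ov(257,170,347,290,[(RACK,(.6519,-.0271,-.1761)),(TRIG,(.4644,-.0635,-.173))])
b=cv2.copyMakeBorder(b,0,0,0,0,0)[:,:270] if 0 else b
a=cv2.resize(a,(440,305));b=cv2.resize(b,(360,480));o=np.zeros((480,800,3),np.uint8);o[:305,:440]=a;o[:,440:]=b
cv2.imwrite('pics/ov.png',o)
```

```text
(no output)
```

View pics/ov.png

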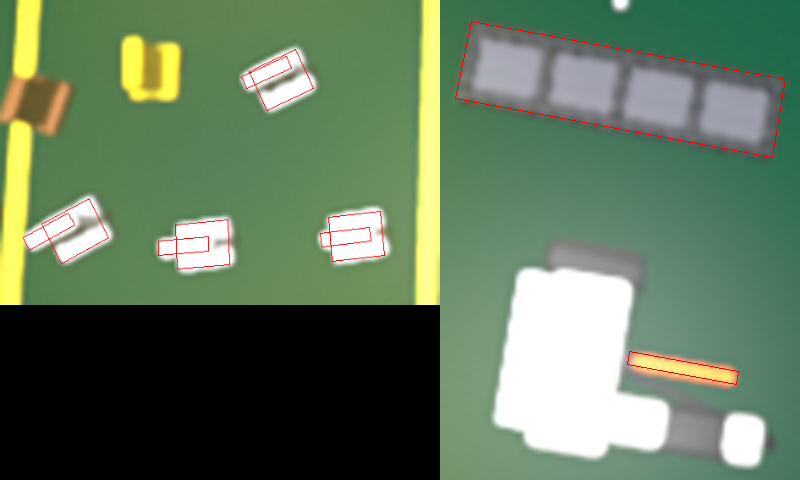

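The overlay confirms four pale holders at (197,228), (135,272), (173,277) and (220,275). The nest is at (302,193), the tray at (425,245) and the trigger at (318,262). Next I set up a small planner.

```bash
cat > plan.py <<'E'
import sys
from h import *
from scipy.spatial.transform import Rotation as Ro
NEST=np.array([.6519,-.0271,-.1761]);TRAY=np.array([.5116,-.3582,.5322])
def slot(r,i): return np.array([r[0]-np.sin(r[2])*(i-1.5)*.052,r[1]+np.cos(r[2])*(i-1.5)*.052,r[2]])
def plan(t,label=''):
    """t = grasp x,y,yaw of closing line; prints units: spin, then dx,dy (after the spin), dz to TCP heights"""
    s=arm.read_state();m=Ro.from_quat(s['tcp_rot']).as_matrix();yaw=np.arctan2(m[1,1],m[0,1])
    d=(t[2]-yaw+np.pi/2)%np.pi-np.pi/2;psi=yaw+d;e=np.array(t[:2])-s['tool_pos'][:2]
    ex=-np.sin(psi)*e[0]+np.cos(psi)*e[1];ey=np.cos(psi)*e[0]+np.sin(psi)*e[1]
    print(label,'spin %.2f dx %.2f dy %.2f | z %.4f'%(-np.degrees(d)/4,ex/.025,ey/.025,s['tool_pos'][2]),
      'gap %.4f F %s t %.1f'%(s['finger_gap'],s['wrist_force'].round(1),s['clock']))
if __name__=='__main__':
    a=sys.argv[1:]
    if a[0]=='n': plan(slot(NEST,int(a[1])),'nest')
    elif a[0]=='t': plan(slot(TRAY,int(a[1])),'tray')
    else: plan([float(v) for v in a],'pt')
E
python3 plan.py .551 .2486 .455
```

```text
pt spin 10.40 dx -18.01 dy 4.73 | z 0.4039 gap 0.0951 F [-0.4  1.  -0. ] t 0.2
```

```bash
python3 -m pendant '[{"spin":1,"fingers":0.5},{"spin":1,"fingers":0.5},{"spin":1,"fingers":0.5},{"spin":1,"fingers":0.5},{"spin":1,"fingers":0.5},{"spin":1,"fingers":0.5},{"spin":1,"fingers":0.5},{"spin":1,"fingers":0.5}]'
python3 -m pendant '[{"spin":1,"fingers":0.5},{"spin":1,"fingers":0.5},{"spin":0.4,"fingers":0.5},{"dz":1,"fingers":0.5},{"dz":1,"fingers":0.5},{"dz":1,"fingers":0.5}]'
python3 -m pendant '[{"dx":-1,"dy":0.25,"fingers":0.5},{"dx":-1,"dy":0.25,"fingers":0.5},{"dx":-1,"dy":0.25,"fingers":0.5},{"dx":-1,"dy":0.25,"fingers":0.5},{"dx":-1,"dy":0.25,"fingers":0.5},{"dx":-1,"dy":0.25,"fingers":0.5},{"dx":-1,"dy":0.25,"fingers":0.5},{"dx":-1,"dy":0.25,"fingers":0.5}]'
python3 -m pendant '[{"dx":-1,"dy":0.25,"fingers":0.5},{"dx":-1,"dy":0.25,"fingers":0.5},{"dx":-1,"dy":0.25,"fingers":0.5},{"dx":-1,"dy":0.25,"fingers":0.5},{"dx":-1,"dy":0.25,"fingers":0.5},{"dx":-1,"dy":0.25,"fingers":0.5},{"dx":-1,"dy":0.25,"fingers":0.5},{"dx":-1,"dy":0.25,"fingers":0.5}]'
python3 -m pendant '[{"dx":-1,"dy":0.36,"fingers":0.5},{"dx":-1,"dy":0.36,"fingers":0.5},{"fingers":0.5}]'
python3 plan.py .551 .2486 .455
```

```text
pt spin 10.40 dx -18.01 dy 4.73 | z 0.4039 gap 0.0951 F [-0.4  1.  -0. ] t 0.2schema error: expected keys dx, dy, dz, spin, fingers
schema error: expected keys dx, dy, dz, spin, fingers
schema error: expected keys dx, dy, dz, spin, fingers
schema error: expected keys dx, dy, dz, spin, fingers
schema error: expected keys dx, dy, dz, spin, fingers
```

```bash
python3 -m pendant '[{"dx":0,"dy":0,"dz":0,"spin":1,"fingers":0.5},{"dx":0,"dy":0,"dz":0,"spin":1,"fingers":0.5},{"dx":0,"dy":0,"dz":0.5,"spin":1,"fingers":0.5},{"dx":0,"dy":0,"dz":0.5,"spin":1,"fingers":0.5},{"dx":0,"dy":0,"dz":0.5,"spin":1,"fingers":0.5},{"dx":0,"dy":0,"dz":0.5,"spin":1,"fingers":0.5},{"dx":0,"dy":0,"dz":0.5,"spin":1,"fingers":0.5},{"dx":0,"dy":0,"dz":0.5,"spin":1,"fingers":0.5}]'
python3 -m pendant '[{"dx":0,"dy":0,"dz":0,"spin":1,"fingers":0.5},{"dx":0,"dy":0,"dz":0,"spin":1,"fingers":0.5},{"dx":0,"dy":0,"dz":0,"spin":0.4,"fingers":0.5},{"dx":0,"dy":0,"dz":0,"spin":0,"fingers":0.5}]'
python3 -m pendant '[{"dx":-1,"dy":0.25,"dz":0,"spin":0,"fingers":0.5},{"dx":-1,"dy":0.25,"dz":0,"spin":0,"fingers":0.5},{"dx":-1,"dy":0.25,"dz":0,"spin":0,"fingers":0.5},{"dx":-1,"dy":0.25,"dz":0,"spin":0,"fingers":0.5},{"dx":-1,"dy":0.25,"dz":0,"spin":0,"fingers":0.5},{"dx":-1,"dy":0.25,"dz":0,"spin":0,"fingers":0.5},{"dx":-1,"dy":0.25,"dz":0,"spin":0,"fingers":0.5},{"dx":-1,"dy":0.25,"dz":0,"spin":0,"fingers":0.5}]'
python3 -m pendant '[{"dx":-1,"dy":0.25,"dz":0,"spin":0,"fingers":0.5},{"dx":-1,"dy":0.25,"dz":0,"spin":0,"fingers":0.5},{"dx":-1,"dy":0.25,"dz":0,"spin":0,"fingers":0.5},{"dx":-1,"dy":0.25,"dz":0,"spin":0,"fingers":0.5},{"dx":-1,"dy":0.25,"dz":0,"spin":0,"fingers":0.5},{"dx":-1,"dy":0.25,"dz":0,"spin":0,"fingers":0.5},{"dx":-1,"dy":0.25,"dz":0,"spin":0,"fingers":0.5},{"dx":-1,"dy":0.25,"dz":0,"spin":0,"fingers":0.5}]'
python3 -m pendant '[{"dx":-1,"dy":0.36,"dz":0,"spin":0,"fingers":0.5},{"dx":-1,"dy":0.36,"dz":0,"spin":0,"fingers":0.5},{"dx":0,"dy":0,"dz":0,"spin":0,"fingers":0.5},{"dx":0,"dy":0,"dz":0,"spin":0,"fingers":0.5}]'
python3 plan.py .551 .2486 .455
```

```text
clock: 0.87
tool_pos: [0.247, 0.6011, 0.3289]
tcp_rot: [0.458, 0.889, -0.0, 0.0]
wrist_force: [1.0, 0.3, -0.9]
finger_gap: 0.0496
finger_force: 0.0
clock: 1.2
tool_pos: [0.247, 0.6011, 0.3293]
tcp_rot: [0.53, 0.848, -0.0, 0.0]
wrist_force: [0.1, -0.3, 0.7]
finger_gap: 0.0474
finger_force: 0.0
clock: 1.87
tool_pos: [0.3804, 0.4425, 0.3298]
tcp_rot: [0.529, 0.849, 0.0, 0.0]
wrist_force: [0.2, 0.5, 0.3]
finger_gap: 0.0473
finger_force: 0.0
clock: 2.53
tool_pos: [0.5132, 0.2847, 0.3298]
tcp_rot: [0.529, 0.849, 0.0, 0.0]
wrist_force: [-0.1, -0.0, 0.9]
finger_gap: 0.0473
finger_force: 0.0
clock: 2.87
tool_pos: [0.5514, 0.2479, 0.3297]
tcp_rot: [0.53, 0.848, -0.0, -0.0]
wrist_force: [0.5, 0.4, 0.1]
finger_gap: 0.0473
finger_force: 0.0
pt spin -0.02 dx 0.03 dy -0.00 | z 0.3297 gap 0.0473 F [0.5 0.4 0.1] t 2.9
```

```bash
python3 -m pendant '[{"dx":0,"dy":0,"dz":1,"spin":0,"fingers":0.5},{"dx":0,"dy":0,"dz":1,"spin":0,"fingers":0.5},{"dx":0,"dy":0,"dz":1,"spin":0,"fingers":0.5},{"dx":0,"dy":0,"dz":0.8,"spin":0,"fingers":0.5},{"dx":0,"dy":0,"dz":0.5,"spin":0,"fingers":0.5},{"dx":0,"dy":0,"dz":0.25,"spin":0,"fingers":0.5},{"dx":0,"dy":0,"dz":0,"spin":0,"fingers":0.5}]'
python3 -m pendant '[{"dx":0,"dy":0,"dz":0,"spin":0,"fingers":0},{"dx":0,"dy":0,"dz":0,"spin":0,"fingers":0},{"dx":0,"dy":0,"dz":0,"spin":0,"fingers":0},{"dx":0,"dy":0,"dz":0,"spin":0,"fingers":0},{"dx":0,"dy":0,"dz":0,"spin":0,"fingers":0},{"dx":0,"dy":0,"dz":0,"spin":0,"fingers":0}]'
python3 -m pendant '[{"dx":0,"dy":0,"dz":-0.5,"spin":0,"fingers":0},{"dx":0,"dy":0,"dz":-1,"spin":0,"fingers":0},{"dx":0,"dy":0,"dz":-1,"spin":0,"fingers":0},{"dx":0,"dy":0,"dz":-1,"spin":0,"fingers":0},{"dx":0,"dy":0,"dz":-0.5,"spin":0,"fingers":0},{"dx":0,"dy":0,"dz":0,"spin":0,"fingers":0}]'
python3 plan.py n 0;python3 plan.py n 3
```

```text
clock: 3.45
tool_pos: [0.5499, 0.2492, 0.2146]
tcp_rot: [0.529, 0.849, -0.001, -0.001]
wrist_force: [-0.6, -0.4, 0.3]
finger_gap: 0.0475
finger_force: 0.0
clock: 3.95
tool_pos: [0.5509, 0.2488, 0.2166]
tcp_rot: [0.529, 0.848, 0.0, 0.0]
wrist_force: [-2.2, -0.7, 1.4]
finger_gap: 0.0132
finger_force: 0.8
clock: 4.45
tool_pos: [0.5518, 0.2492, 0.3208]
tcp_rot: [0.529, 0.848, 0.003, 0.002]
wrist_force: [0.6, -0.2, -0.1]
finger_gap: 0.01
finger_force: 30.0
nest spin 9.04 dx -13.30 dy 5.88 | z 0.3208 gap 0.0100 F [ 0.6 -0.2 -0.1] t 4.5
nest spin 9.04 dx -7.06 dy 5.88 | z 0.3208 gap 0.0100 F [ 0.6 -0.2 -0.1] t 4.5
```

```bash
python3 -m pendant '[{"dx":0,"dy":0,"dz":0,"spin":1,"fingers":0},{"dx":0,"dy":0,"dz":0,"spin":1,"fingers":0},{"dx":0,"dy":0,"dz":0,"spin":1,"fingers":0},{"dx":0,"dy":0,"dz":0,"spin":1,"fingers":0},{"dx":0,"dy":0,"dz":0,"spin":1,"fingers":0},{"dx":0,"dy":0,"dz":0,"spin":1,"fingers":0},{"dx":0,"dy":0,"dz":0,"spin":1,"fingers":0},{"dx":0,"dy":0,"dz":0,"spin":1,"fingers":0}]'
python3 -m pendant '[{"dx":0,"dy":0,"dz":0,"spin":1,"fingers":0},{"dx":-0.7,"dy":0.3,"dz":0,"spin":0,"fingers":0},{"dx":-0.9,"dy":0.4,"dz":0,"spin":0,"fingers":0},{"dx":-0.9,"dy":0.4,"dz":0,"spin":0,"fingers":0},{"dx":-0.9,"dy":0.4,"dz":0,"spin":0,"fingers":0},{"dx":-0.9,"dy":0.4,"dz":0,"spin":0,"fingers":0},{"dx":-0.9,"dy":0.4,"dz":0,"spin":0,"fingers":0},{"dx":-0.9,"dy":0.4,"dz":0,"spin":0,"fingers":0}]'
python3 -m pendant '[{"dx":-0.9,"dy":0.4,"dz":0,"spin":0,"fingers":0},{"dx":-0.9,"dy":0.4,"dz":0,"spin":0,"fingers":0},{"dx":-0.9,"dy":0.4,"dz":0,"spin":0,"fingers":0},{"dx":-0.9,"dy":0.4,"dz":0,"spin":0,"fingers":0},{"dx":-0.9,"dy":0.4,"dz":0,"spin":0,"fingers":0},{"dx":-0.9,"dy":0.4,"dz":0,"spin":0,"fingers":0},{"dx":-0.9,"dy":0.4,"dz":0,"spin":0,"fingers":0},{"dx":-0.9,"dy":0.4,"dz":0,"spin":0,"fingers":0}]'
python3 -m pendant '[{"dx":0,"dy":0,"dz":1,"spin":0,"fingers":0},{"dx":0,"dy":0,"dz":1,"spin":0,"fingers":0},{"dx":0,"dy":0,"dz":0.7,"spin":0,"fingers":0},{"dx":0,"dy":0,"dz":0,"spin":0,"fingers":0},{"dx":0,"dy":0,"dz":0,"spin":0,"fingers":0}]'
python3 plan.py n 0;python3 - <<'E'
from h import *
crop('top',(255,130,375,230),5,'n1.png');crop('side',(200,140,400,290),3,'n1s.png')
E
```

```text
clock: 5.12
tool_pos: [0.5502, 0.2486, 0.3138]
tcp_rot: [0.744, 0.668, -0.002, -0.001]
wrist_force: [-0.3, -0.5, -1.1]
finger_gap: 0.0097
finger_force: 30.0
clock: 5.78
tool_pos: [0.5905, 0.0858, 0.3139]
tcp_rot: [0.766, 0.643, -0.001, -0.001]
wrist_force: [-0.1, -0.7, -1.4]
finger_gap: 0.0099
finger_force: 30.0
clock: 6.45
tool_pos: [0.6382, -0.1053, 0.3138]
tcp_rot: [0.766, 0.643, -0.001, -0.001]
wrist_force: [1.0, 0.1, -1.4]
finger_gap: 0.0097
finger_force: 30.0
clock: 6.87
tool_pos: [0.6376, -0.1039, 0.2456]
tcp_rot: [0.766, 0.643, -0.002, -0.002]
wrist_force: [-0.5, -0.6, -1.1]
finger_gap: 0.0097
finger_force: 30.0
nest spin 0.04 dx 0.01 dy 0.02 | z 0.2456 gap 0.0097 F [-0.5 -0.6 -1.1] t 6.9
```

View pics/n1s.png

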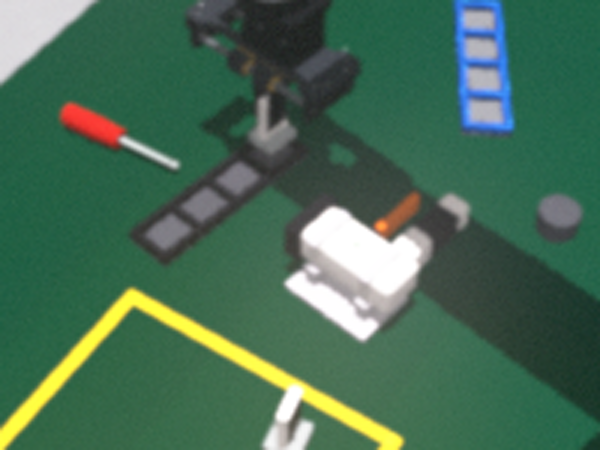

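The holder is held just above nest slot 0, at about (270,140) in the crop. Lowering it now.

```bash
python3 -m pendant '[{"dx":0,"dy":0,"dz":0.3,"spin":0,"fingers":0},{"dx":0,"dy":0,"dz":0.2,"spin":0,"fingers":0},{"dx":0,"dy":0,"dz":0.15,"spin":0,"fingers":0},{"dx":0,"dy":0,"dz":0.1,"spin":0,"fingers":0},{"dx":0,"dy":0,"dz":0,"spin":0,"fingers":0}]'
python3 -m pendant '[{"dx":0,"dy":0,"dz":0.1,"spin":0,"fingers":0},{"dx":0,"dy":0,"dz":0.1,"spin":0,"fingers":0},{"dx":0,"dy":0,"dz":0,"spin":0,"fingers":0},{"dx":0,"dy":0,"dz":0,"spin":0,"fingers":0}]'
python3 plan.py n 0
```

```text
clock: 7.38
tool_pos: [0.6384, -0.104, 0.229]
tcp_rot: [0.766, 0.643, -0.0, -0.001]
wrist_force: [-0.3, -0.1, -1.9]
finger_gap: 0.0098
finger_force: 30.0
clock: 7.72
tool_pos: [0.6386, -0.1041, 0.2246]
tcp_rot: [0.766, 0.643, -0.0, -0.0]
wrist_force: [-0.8, 0.7, -1.1]
finger_gap: 0.0102
finger_force: 30.0
nest spin 0.04 dx 0.01 dy -0.02 | z 0.2246 gap 0.0102 F [-0.8  0.7 -1.1] t 7.7
```

```bash
python3 -m pendant '[{"dx":0,"dy":0,"dz":0.1,"spin":0,"fingers":0},{"dx":0,"dy":0,"dz":0.08,"spin":0,"fingers":0},{"dx":0,"dy":0,"dz":0,"spin":0,"fingers":0},{"dx":0,"dy":0,"dz":0,"spin":0,"fingers":0}]'
python3 -m pendant '[{"dx":0,"dy":0,"dz":0,"spin":0,"fingers":0.2},{"dx":0,"dy":0,"dz":0,"spin":0,"fingers":0.3},{"dx":0,"dy":0,"dz":0,"spin":0,"fingers":0.4},{"dx":0,"dy":0,"dz":0,"spin":0,"fingers":0.4},{"dx":0,"dy":0,"dz":-0.5,"spin":0,"fingers":0.4},{"dx":0,"dy":0,"dz":-1,"spin":0,"fingers":0.4},{"dx":0,"dy":0,"dz":-1,"spin":0,"fingers":0.4},{"dx":0,"dy":0,"dz":-1,"spin":0,"fingers":0.4}]'
cat > look.py <<'E'
from h import *
im=arm.get_image('top')[:,:,::-1];np.save('pics/last_top.npy',im)
w=white(im);lab,k,st,ce=cv2.connectedComponentsWithStats((w>.5).astype(np.uint8))[0:4]
for i in range(1,lab):
    x,y=ce[i]
    if 100<x<255 and 200<y<300 and 40<st[i,4]<500:
        p,e=fit(COUP,w,(round(x),round(y)));print('coupon',(round(x),round(y)),p.round(4),round(e,2))
E
python3 look.py;python3 plan.py n 0
```

```text
clock: 8.05
tool_pos: [0.6393, -0.1043, 0.2223]
tcp_rot: [0.766, 0.643, 0.0, 0.001]
wrist_force: [-1.8, 0.9, 4.5]
finger_gap: 0.0102
finger_force: 3.0
clock: 8.72
tool_pos: [0.6386, -0.1041, 0.3092]
tcp_rot: [0.766, 0.643, -0.0, -0.0]
wrist_force: [-0.2, -0.1, 0.4]
finger_gap: 0.0379
finger_force: 0.0
coupon (133, 270) [0.4333 0.4012 3.6615] 0.23
coupon (220, 274) [0.4308 0.1863 3.2648] 0.18
coupon (173, 277) [0.4235 0.3035 3.2332] 0.18
coupon (139, 276) [0.4336 0.4012 0.52  ] 0.23
nest spin 0.04 dx 0.01 dy -0.09 | z 0.3162 gap 0.0380 F [ 1.8 -0.   3.8] t 8.8
```

```bash
python3 plan.py .4308 .1863 .1226
```

```text
pt spin -4.24 dx 12.57 dy -6.90 | z 0.3162 gap 0.0380 F [ 1.8 -0.   3.8] t 8.8
```

```bash
python3 -m pendant '[{"dx":0,"dy":0,"dz":0,"spin":-0.85,"fingers":0.5},{"dx":0,"dy":0,"dz":0,"spin":-0.85,"fingers":0.5},{"dx":0,"dy":0,"dz":0,"spin":-0.85,"fingers":0.5},{"dx":0,"dy":0,"dz":0,"spin":-0.85,"fingers":0.5},{"dx":0,"dy":0,"dz":0,"spin":-0.84,"fingers":0.5},{"dx":0.97,"dy":-0.53,"dz":0,"spin":0,"fingers":0.5},{"dx":0.97,"dy":-0.53,"dz":0,"spin":0,"fingers":0.5},{"dx":0.97,"dy":-0.53,"dz":0,"spin":0,"fingers":0.5}]'
python3 -m pendant '[{"dx":0.97,"dy":-0.53,"dz":0,"spin":0,"fingers":0.5},{"dx":0.97,"dy":-0.53,"dz":0,"spin":0,"fingers":0.5},{"dx":0.97,"dy":-0.53,"dz":0,"spin":0,"fingers":0.5},{"dx":0.97,"dy":-0.53,"dz":0,"spin":0,"fingers":0.5},{"dx":0.97,"dy":-0.53,"dz":0,"spin":0,"fingers":0.5},{"dx":0.97,"dy":-0.53,"dz":0,"spin":0,"fingers":0.5},{"dx":0.97,"dy":-0.53,"dz":0,"spin":0,"fingers":0.5},{"dx":0.97,"dy":-0.53,"dz":0,"spin":0,"fingers":0.5}]'
python3 -m pendant '[{"dx":0.97,"dy":-0.53,"dz":0,"spin":0,"fingers":0.5},{"dx":0.93,"dy":-0.54,"dz":0,"spin":0,"fingers":0.5},{"dx":0,"dy":0,"dz":0,"spin":0,"fingers":0.5},{"dx":0,"dy":0,"dz":0,"spin":0,"fingers":0.5}]'
python3 plan.py .4308 .1863 .1226
python3 -m pendant '[{"dx":0,"dy":0,"dz":1,"spin":0,"fingers":0.5},{"dx":0,"dy":0,"dz":1,"spin":0,"fingers":0.5},{"dx":0,"dy":0,"dz":1,"spin":0,"fingers":0.5},{"dx":0,"dy":0,"dz":0.7,"spin":0,"fingers":0.5},{"dx":0,"dy":0,"dz":0.3,"spin":0,"fingers":0.5},{"dx":0,"dy":0,"dz":0,"spin":0,"fingers":0.3},{"dx":0,"dy":0,"dz":0,"spin":0,"fingers":0},{"dx":0,"dy":0,"dz":0,"spin":0,"fingers":0}]'
python3 -m pendant '[{"dx":0,"dy":0,"dz":0,"spin":0,"fingers":0},{"dx":0,"dy":0,"dz":0,"spin":0,"fingers":0},{"dx":0,"dy":0,"dz":0,"spin":0,"fingers":0},{"dx":0,"dy":0,"dz":0,"spin":0,"fingers":0},{"dx":0,"dy":0,"dz":0,"spin":0,"fingers":0}]'
python3 plan.py .4308 .1863 .1226
python3 -m pendant '[{"dx":0,"dy":0,"dz":-0.5,"spin":0,"fingers":0},{"dx":0,"dy":0,"dz":-1,"spin":0,"fingers":0},{"dx":0,"dy":0,"dz":-1,"spin":0,"fingers":0},{"dx":0,"dy":0,"dz":-1,"spin":0,"fingers":0},{"dx":0,"dy":0,"dz":-0.5,"spin":0,"fingers":0},{"dx":0,"dy":0,"dz":0,"spin":0,"fingers":0}]'
python3 plan.py n 1
```

```text
clock: 9.43
tool_pos: [0.5898, -0.0364, 0.3082]
tcp_rot: [0.663, 0.749, 0.0, 0.0]
wrist_force: [0.6, 0.6, 0.5]
finger_gap: 0.0472
finger_force: 0.0
clock: 10.1
tool_pos: [0.4605, 0.1437, 0.3084]
tcp_rot: [0.663, 0.749, 0.0, 0.0]
wrist_force: [1.4, -0.3, 0.6]
finger_gap: 0.0477
finger_force: 0.0
clock: 10.43
tool_pos: [0.4285, 0.1874, 0.3083]
tcp_rot: [0.661, 0.75, 0.0, 0.0]
wrist_force: [0.4, -0.1, -0.2]
finger_gap: 0.0477
finger_force: 0.0
pt spin 0.04 dx -0.06 dy 0.09 | z 0.3083 gap 0.0477 F [ 0.4 -0.1 -0.2] t 10.4
clock: 11.1
tool_pos: [0.4301, 0.1866, 0.2093]
tcp_rot: [0.663, 0.749, 0.001, 0.001]
wrist_force: [0.3, 0.6, -0.6]
finger_gap: 0.033
finger_force: 0.0
clock: 11.52
tool_pos: [0.4294, 0.1868, 0.2086]
tcp_rot: [0.662, 0.749, 0.001, 0.0]
wrist_force: [-0.9, -0.7, 3.4]
finger_gap: 0.0099
finger_force: 30.0
pt spin 0.00 dx -0.03 dy 0.05 | z 0.2086 gap 0.0099 F [-0.9 -0.7  3.4] t 11.5
clock: 12.02
tool_pos: [0.4299, 0.187, 0.3109]
tcp_rot: [0.662, 0.749, 0.003, 0.002]
wrist_force: [0.1, 0.2, -0.8]
finger_gap: 0.0099
finger_force: 30.0
nest spin 4.28 dx -7.92 dy 10.24 | z 0.3109 gap 0.0099 F [ 0.1  0.2 -0.8] t 12.0
```

```bash
python3 -m pendant '[{"dx":0,"dy":0,"dz":0,"spin":0.86,"fingers":0},{"dx":0,"dy":0,"dz":0,"spin":0.86,"fingers":0},{"dx":0,"dy":0,"dz":0,"spin":0.86,"fingers":0},{"dx":0,"dy":0,"dz":0,"spin":0.86,"fingers":0},{"dx":0,"dy":0,"dz":0,"spin":0.86,"fingers":0},{"dx":-0.72,"dy":0.93,"dz":0,"spin":0,"fingers":0},{"dx":-0.72,"dy":0.93,"dz":0,"spin":0,"fingers":0},{"dx":-0.72,"dy":0.93,"dz":0,"spin":0,"fingers":0}]'
python3 -m pendant '[{"dx":-0.72,"dy":0.93,"dz":0,"spin":0,"fingers":0},{"dx":-0.72,"dy":0.93,"dz":0,"spin":0,"fingers":0},{"dx":-0.72,"dy":0.93,"dz":0,"spin":0,"fingers":0},{"dx":-0.72,"dy":0.93,"dz":0,"spin":0,"fingers":0},{"dx":-0.72,"dy":0.93,"dz":0,"spin":0,"fingers":0},{"dx":-0.72,"dy":0.93,"dz":0,"spin":0,"fingers":0},{"dx":-0.72,"dy":0.93,"dz":0,"spin":0,"fingers":0},{"dx":-0.72,"dy":0.94,"dz":0,"spin":0,"fingers":0}]'
python3 -m pendant '[{"dx":0,"dy":0,"dz":1,"spin":0,"fingers":0},{"dx":0,"dy":0,"dz":1,"spin":0,"fingers":0},{"dx":0,"dy":0,"dz":0.6,"spin":0,"fingers":0},{"dx":0,"dy":0,"dz":0,"spin":0,"fingers":0},{"dx":0,"dy":0,"dz":0,"spin":0,"fingers":0}]'
python3 plan.py n 1
```

```text
clock: 12.68
tool_pos: [0.4879, 0.1206, 0.3052]
tcp_rot: [0.767, 0.642, -0.001, -0.001]
wrist_force: [-0.6, 0.4, -1.3]
finger_gap: 0.0098
finger_force: 30.0
clock: 13.35
tool_pos: [0.6462, -0.0546, 0.3045]
tcp_rot: [0.767, 0.642, -0.001, -0.002]
wrist_force: [0.2, -0.1, -1.7]
finger_gap: 0.0101
finger_force: 30.0
clock: 13.77
tool_pos: [0.645, -0.053, 0.24]
tcp_rot: [0.767, 0.642, -0.002, -0.002]
wrist_force: [0.5, -0.6, -1.9]
finger_gap: 0.0099
finger_force: 30.0
nest spin -0.02 dx 0.03 dy 0.09 | z 0.2400 gap 0.0099 F [ 0.5 -0.6 -1.9] t 13.8
```

```bash
python3 -m pendant '[{"dx":0.03,"dy":0.08,"dz":0.3,"spin":0,"fingers":0},{"dx":0,"dy":0,"dz":0.2,"spin":0,"fingers":0},{"dx":0,"dy":0,"dz":0.15,"spin":0,"fingers":0},{"dx":0,"dy":0,"dz":0.1,"spin":0,"fingers":0},{"dx":0,"dy":0,"dz":0.1,"spin":0,"fingers":0},{"dx":0,"dy":0,"dz":0.1,"spin":0,"fingers":0},{"dx":0,"dy":0,"dz":0,"spin":0,"fingers":0},{"dx":0,"dy":0,"dz":0,"spin":0,"fingers":0}]'
python3 plan.py n 1
python3 -m pendant '[{"dx":0,"dy":0,"dz":0.08,"spin":0,"fingers":0},{"dx":0,"dy":0,"dz":0.06,"spin":0,"fingers":0},{"dx":0,"dy":0,"dz":0,"spin":0,"fingers":0},{"dx":0,"dy":0,"dz":0,"spin":0,"fingers":0}]'
python3 plan.py n 1
```

```text
clock: 14.43
tool_pos: [0.6481, -0.053, 0.219]
tcp_rot: [0.767, 0.642, -0.0, -0.0]
wrist_force: [-0.1, 0.6, -1.5]
finger_gap: 0.0098
finger_force: 30.0
nest spin -0.02 dx 0.01 dy -0.03 | z 0.2190 gap 0.0098 F [-0.1  0.6 -1.5] t 14.4
clock: 14.77
tool_pos: [0.6481, -0.053, 0.2153]
tcp_rot: [0.767, 0.642, -0.0, -0.0]
wrist_force: [0.4, 0.3, -1.5]
finger_gap: 0.0101
finger_force: 30.0
nest spin -0.02 dx 0.01 dy -0.03 | z 0.2153 gap 0.0101 F [ 0.4  0.3 -1.5] t 14.8
```

```bash
python3 -m pendant '[{"dx":0,"dy":0,"dz":0.06,"spin":0,"fingers":0},{"dx":0,"dy":0,"dz":0.06,"spin":0,"fingers":0},{"dx":0,"dy":0,"dz":0,"spin":0,"fingers":0},{"dx":0,"dy":0,"dz":0,"spin":0,"fingers":0}]'
python3 -m pendant '[{"dx":0,"dy":0,"dz":0,"spin":0,"fingers":0.2},{"dx":0,"dy":0,"dz":0,"spin":0,"fingers":0.3},{"dx":0,"dy":0,"dz":0,"spin":0,"fingers":0.4},{"dx":0,"dy":0,"dz":0,"spin":0,"fingers":0.4},{"dx":0,"dy":0,"dz":-0.5,"spin":0,"fingers":0.4},{"dx":0,"dy":0,"dz":-1,"spin":0,"fingers":0.4},{"dx":0,"dy":0,"dz":-1,"spin":0,"fingers":0.5},{"dx":0,"dy":0,"dz":-1.0,"spin":0,"fingers":0.5}]'
python3 look.py
python3 plan.py .4235 .3035 .09
```

```text
clock: 15.1
tool_pos: [0.6483, -0.0531, 0.2127]
tcp_rot: [0.767, 0.642, 0.0, 0.0]
wrist_force: [1.0, -0.4, -1.2]
finger_gap: 0.0099
finger_force: 30.0
clock: 15.77
tool_pos: [0.648, -0.053, 0.3017]
tcp_rot: [0.767, 0.642, -0.0, -0.0]
wrist_force: [0.9, -0.2, -0.8]
finger_gap: 0.045
finger_force: 0.0
coupon (133, 270) [0.4335 0.4013 0.5128] 0.23
coupon (173, 277) [0.4236 0.3035 0.0914] 0.18
coupon (139, 276) [0.4336 0.4012 0.5216] 0.23
pt spin -3.83 dx 15.03 dy -7.73 | z 0.3087 gap 0.0459 F [ 2.1 -0.1  4.5] t 15.8
```

```bash
python3 -m pendant '[{"dx":0,"dy":0,"dz":0,"spin":-0.96,"fingers":0.5},{"dx":0,"dy":0,"dz":0,"spin":-0.96,"fingers":0.5},{"dx":0,"dy":0,"dz":0,"spin":-0.96,"fingers":0.5},{"dx":0,"dy":0,"dz":0,"spin":-0.96,"fingers":0.5},{"dx":0.94,"dy":-0.48,"dz":0,"spin":0,"fingers":0.5},{"dx":0.94,"dy":-0.48,"dz":0,"spin":0,"fingers":0.5},{"dx":0.94,"dy":-0.48,"dz":0,"spin":0,"fingers":0.5},{"dx":0.94,"dy":-0.48,"dz":0,"spin":0,"fingers":0.5}]'
python3 -m pendant '[{"dx":0.94,"dy":-0.48,"dz":0,"spin":0,"fingers":0.5},{"dx":0.94,"dy":-0.48,"dz":0,"spin":0,"fingers":0.5},{"dx":0.94,"dy":-0.48,"dz":0,"spin":0,"fingers":0.5},{"dx":0.94,"dy":-0.48,"dz":0,"spin":0,"fingers":0.5},{"dx":0.94,"dy":-0.48,"dz":0,"spin":0,"fingers":0.5},{"dx":0.94,"dy":-0.48,"dz":0,"spin":0,"fingers":0.5},{"dx":0.94,"dy":-0.48,"dz":0,"spin":0,"fingers":0.5},{"dx":0.94,"dy":-0.48,"dz":0,"spin":0,"fingers":0.5}]'
python3 -m pendant '[{"dx":0.94,"dy":-0.48,"dz":0,"spin":0,"fingers":0.5},{"dx":0.94,"dy":-0.48,"dz":0,"spin":0,"fingers":0.5},{"dx":0.94,"dy":-0.48,"dz":0,"spin":0,"fingers":0.5},{"dx":0.9,"dy":-0.46,"dz":0,"spin":0,"fingers":0.5},{"dx":0,"dy":0,"dz":0,"spin":0,"fingers":0.5},{"dx":0,"dy":0,"dz":0,"spin":0,"fingers":0.5}]'
python3 plan.py .4236 .3035 .09
python3 -m pendant '[{"dx":0,"dy":0,"dz":1,"spin":0,"fingers":0.5},{"dx":0,"dy":0,"dz":1,"spin":0,"fingers":0.5},{"dx":0,"dy":0,"dz":0.7,"spin":0,"fingers":0.5},{"dx":0,"dy":0,"dz":0.5,"spin":0,"fingers":0.5},{"dx":0,"dy":0,"dz":0.2,"spin":0,"fingers":0.5},{"dx":0,"dy":0,"dz":0,"spin":0,"fingers":0.5}]'
python3 plan.py .4236 .3035 .09
```

```text
clock: 16.48
tool_pos: [0.5913, 0.0369, 0.3008]
tcp_rot: [0.675, 0.738, 0.0, 0.0]
wrist_force: [0.0, -0.5, -0.3]
finger_gap: 0.0478
finger_force: 0.0
clock: 17.15
tool_pos: [0.4785, 0.2158, 0.301]
tcp_rot: [0.674, 0.738, 0.001, 0.0]
wrist_force: [1.4, 1.0, -0.1]
finger_gap: 0.0477
finger_force: 0.0
clock: 17.65
tool_pos: [0.423, 0.3038, 0.3007]
tcp_rot: [0.673, 0.739, 0.0, 0.0]
wrist_force: [-0.4, -0.7, 1.3]
finger_gap: 0.0477
finger_force: 0.0
pt spin 0.04 dx -0.02 dy 0.02 | z 0.3007 gap 0.0477 F [-0.4 -0.7  1.3] t 17.6
clock: 18.15
tool_pos: [0.4236, 0.3024, 0.214]
tcp_rot: [0.675, 0.738, -0.001, -0.0]
wrist_force: [0.2, -0.8, 0.5]
finger_gap: 0.0474
finger_force: 0.0
pt spin -0.01 dx 0.05 dy 0.00 | z 0.2140 gap 0.0474 F [ 0.2 -0.8  0.5] t 18.1
```

```bash
python3 -m pendant '[{"dx":0,"dy":0,"dz":0,"spin":0,"fingers":0},{"dx":0,"dy":0,"dz":0,"spin":0,"fingers":0},{"dx":0,"dy":0,"dz":0,"spin":0,"fingers":0},{"dx":0,"dy":0,"dz":0,"spin":0,"fingers":0},{"dx":0,"dy":0,"dz":0,"spin":0,"fingers":0},{"dx":0,"dy":0,"dz":0,"spin":0,"fingers":0},{"dx":0,"dy":0,"dz":0,"spin":0,"fingers":0},{"dx":0,"dy":0,"dz":0,"spin":0,"fingers":0}]'
python3 -m pendant '[{"dx":0,"dy":0,"dz":-0.5,"spin":0,"fingers":0},{"dx":0,"dy":0,"dz":-1,"spin":0,"fingers":0},{"dx":0,"dy":0,"dz":-1,"spin":0,"fingers":0},{"dx":0,"dy":0,"dz":-1,"spin":0,"fingers":0},{"dx":0,"dy":0,"dz":-0.5,"spin":0,"fingers":0},{"dx":0,"dy":0,"dz":0,"spin":0,"fingers":0}]'
python3 plan.py n 2
```

```text
clock: 18.82
tool_pos: [0.4235, 0.3032, 0.2153]
tcp_rot: [0.674, 0.738, 0.0, -0.0]
wrist_force: [-0.6, 0.1, 2.5]
finger_gap: 0.01
finger_force: 30.0
clock: 19.32
tool_pos: [0.4245, 0.3037, 0.3192]
tcp_rot: [0.674, 0.738, 0.003, 0.001]
wrist_force: [-0.4, 0.1, -1.0]
finger_gap: 0.0095
finger_force: 30.0
nest spin 3.82 dx -10.39 dy 11.27 | z 0.3192 gap 0.0095 F [-0.4  0.1 -1. ] t 19.3
```

```bash
python3 -m pendant '[{"dx":0,"dy":0,"dz":0,"spin":0.95,"fingers":0},{"dx":0,"dy":0,"dz":0,"spin":0.95,"fingers":0},{"dx":0,"dy":0,"dz":0,"spin":0.96,"fingers":0},{"dx":0,"dy":0,"dz":0,"spin":0.96,"fingers":0},{"dx":-0.87,"dy":0.94,"dz":0,"spin":0,"fingers":0},{"dx":-0.87,"dy":0.94,"dz":0,"spin":0,"fingers":0},{"dx":-0.87,"dy":0.94,"dz":0,"spin":0,"fingers":0},{"dx":-0.87,"dy":0.94,"dz":0,"spin":0,"fingers":0}]'
python3 -m pendant '[{"dx":-0.87,"dy":0.94,"dz":0,"spin":0,"fingers":0},{"dx":-0.87,"dy":0.94,"dz":0,"spin":0,"fingers":0},{"dx":-0.87,"dy":0.94,"dz":0,"spin":0,"fingers":0},{"dx":-0.87,"dy":0.94,"dz":0,"spin":0,"fingers":0},{"dx":-0.87,"dy":0.94,"dz":0,"spin":0,"fingers":0},{"dx":-0.87,"dy":0.94,"dz":0,"spin":0,"fingers":0},{"dx":-0.87,"dy":0.94,"dz":0,"spin":0,"fingers":0},{"dx":-0.83,"dy":0.97,"dz":0,"spin":0,"fingers":0}]'
python3 -m pendant '[{"dx":0,"dy":0,"dz":1,"spin":0,"fingers":0},{"dx":0,"dy":0,"dz":1,"spin":0,"fingers":0},{"dx":0,"dy":0,"dz":0.6,"spin":0,"fingers":0},{"dx":0,"dy":0,"dz":0,"spin":0,"fingers":0},{"dx":0,"dy":0,"dz":0,"spin":0,"fingers":0}]'
python3 plan.py n 2
```

```text
clock: 19.98
tool_pos: [0.5008, 0.1998, 0.313]
tcp_rot: [0.766, 0.642, -0.001, -0.001]
wrist_force: [1.3, -0.3, -1.4]
finger_gap: 0.0096
finger_force: 30.0
clock: 20.65
tool_pos: [0.6564, -0.0039, 0.3124]
tcp_rot: [0.767, 0.642, -0.001, -0.001]
wrist_force: [0.3, 0.3, -1.8]
finger_gap: 0.01
finger_force: 30.0
clock: 21.07
tool_pos: [0.6554, -0.0021, 0.2475]
tcp_rot: [0.766, 0.642, -0.002, -0.002]
wrist_force: [-0.3, 0.1, -1.8]
finger_gap: 0.0099
finger_force: 30.0
nest spin 0.00 dx 0.03 dy 0.04 | z 0.2475 gap 0.0099 F [-0.3  0.1 -1.8] t 21.1
```

```bash
python3 -m pendant '[{"dx":0.03,"dy":0.03,"dz":0.3,"spin":0,"fingers":0},{"dx":0,"dy":0,"dz":0.2,"spin":0,"fingers":0},{"dx":0,"dy":0,"dz":0.2,"spin":0,"fingers":0},{"dx":0,"dy":0,"dz":0.15,"spin":0,"fingers":0},{"dx":0,"dy":0,"dz":0.1,"spin":0,"fingers":0},{"dx":0,"dy":0,"dz":0.1,"spin":0,"fingers":0},{"dx":0,"dy":0,"dz":0,"spin":0,"fingers":0},{"dx":0,"dy":0,"dz":0,"spin":0,"fingers":0}]'
python3 plan.py n 2
python3 -m pendant '[{"dx":0,"dy":0,"dz":0.08,"spin":0,"fingers":0},{"dx":0,"dy":0,"dz":0.08,"spin":0,"fingers":0},{"dx":0,"dy":0,"dz":0.04,"spin":0,"fingers":0},{"dx":0,"dy":0,"dz":0,"spin":0,"fingers":0},{"dx":0,"dy":0,"dz":0,"spin":0,"fingers":0}]'
python3 plan.py n 2
```

```text
clock: 21.73
tool_pos: [0.6572, -0.0018, 0.2237]
tcp_rot: [0.767, 0.642, -0.0, -0.0]
wrist_force: [0.1, 0.7, -0.5]
finger_gap: 0.0099
finger_force: 30.0
nest spin -0.00 dx 0.01 dy -0.03 | z 0.2237 gap 0.0099 F [ 0.1  0.7 -0.5] t 21.7
clock: 22.15
tool_pos: [0.6575, -0.0018, 0.2194]
tcp_rot: [0.767, 0.642, 0.0, 0.0]
wrist_force: [-0.4, -0.8, 2.2]
finger_gap: 0.0101
finger_force: 30.0
nest spin -0.00 dx 0.01 dy -0.04 | z 0.2194 gap 0.0101 F [-0.4 -0.8  2.2] t 22.1
```

Seated, so release and find the last holder.

```bash
python3 -m pendant '[{"dx":0,"dy":0,"dz":0,"spin":0,"fingers":0.2},{"dx":0,"dy":0,"dz":0,"spin":0,"fingers":0.3},{"dx":0,"dy":0,"dz":0,"spin":0,"fingers":0.4},{"dx":0,"dy":0,"dz":0,"spin":0,"fingers":0.4},{"dx":0,"dy":0,"dz":-0.5,"spin":0,"fingers":0.4},{"dx":0,"dy":0,"dz":-1,"spin":0,"fingers":0.4},{"dx":0,"dy":0,"dz":-1,"spin":0,"fingers":0.5},{"dx":0,"dy":0,"dz":-1,"spin":0,"fingers":0.5}]'
python3 look.py
python3 plan.py .4335 .4012 .52
```

```text
clock: 22.82
tool_pos: [0.6571, -0.0018, 0.3079]
tcp_rot: [0.767, 0.642, -0.0, -0.0]
wrist_force: [0.5, -0.4, 0.1]
finger_gap: 0.0451
finger_force: 0.0
coupon (133, 271) [0.4333 0.4012 3.6616] 0.23
coupon (139, 276) [0.4333 0.4012 0.5204] 0.24
pt spin -9.97 dx 18.47 dy 0.19 | z 0.3149 gap 0.0461 F [2.9 0.7 3.9] t 22.9
```

```bash
python3 -m pendant '[{"dx":0,"dy":0,"dz":0,"spin":-1,"fingers":0.45},{"dx":0,"dy":0,"dz":0,"spin":-1,"fingers":0.45},{"dx":0,"dy":0,"dz":0,"spin":-1,"fingers":0.45},{"dx":0,"dy":0,"dz":0,"spin":-1,"fingers":0.45},{"dx":0,"dy":0,"dz":0,"spin":-1,"fingers":0.45},{"dx":0,"dy":0,"dz":0,"spin":-1,"fingers":0.45},{"dx":0,"dy":0,"dz":0,"spin":-1,"fingers":0.45},{"dx":0,"dy":0,"dz":0,"spin":-1,"fingers":0.45}]'
python3 -m pendant '[{"dx":0,"dy":0,"dz":0,"spin":-1,"fingers":0.45},{"dx":0,"dy":0,"dz":0,"spin":-0.97,"fingers":0.45},{"dx":0.97,"dy":0.01,"dz":0,"spin":0,"fingers":0.45},{"dx":0.97,"dy":0.01,"dz":0,"spin":0,"fingers":0.45},{"dx":0.97,"dy":0.01,"dz":0,"spin":0,"fingers":0.45},{"dx":0.97,"dy":0.01,"dz":0,"spin":0,"fingers":0.45},{"dx":0.97,"dy":0.01,"dz":0,"spin":0,"fingers":0.45},{"dx":0.97,"dy":0.01,"dz":0,"spin":0,"fingers":0.45}]'
python3 -m pendant '[{"dx":0.97,"dy":0.01,"dz":0,"spin":0,"fingers":0.45},{"dx":0.97,"dy":0.01,"dz":0,"spin":0,"fingers":0.45},{"dx":0.97,"dy":0.01,"dz":0,"spin":0,"fingers":0.45},{"dx":0.97,"dy":0.01,"dz":0,"spin":0,"fingers":0.45},{"dx":0.97,"dy":0.01,"dz":0,"spin":0,"fingers":0.45},{"dx":0.97,"dy":0.01,"dz":0,"spin":0,"fingers":0.45},{"dx":0.97,"dy":0.01,"dz":0,"spin":0,"fingers":0.45},{"dx":0.97,"dy":0.01,"dz":0,"spin":0,"fingers":0.45}]'
python3 -m pendant '[{"dx":0.97,"dy":0.01,"dz":0,"spin":0,"fingers":0.45},{"dx":0.97,"dy":0.01,"dz":0,"spin":0,"fingers":0.45},{"dx":0.97,"dy":0.01,"dz":0,"spin":0,"fingers":0.45},{"dx":0.97,"dy":0.01,"dz":0,"spin":0,"fingers":0.45},{"dx":0.97,"dy":0.01,"dz":0,"spin":0,"fingers":0.45},{"dx":0,"dy":0,"dz":0,"spin":0,"fingers":0.45},{"dx":0,"dy":0,"dz":0,"spin":0,"fingers":0.45}]'
python3 plan.py .4334 .4012 .52
python3 -m pendant '[{"dx":0,"dy":0,"dz":1,"spin":0,"fingers":0.45},{"dx":0,"dy":0,"dz":1,"spin":0,"fingers":0.45},{"dx":0,"dy":0,"dz":0.9,"spin":0,"fingers":0.45},{"dx":0,"dy":0,"dz":0.5,"spin":0,"fingers":0.45},{"dx":0,"dy":0,"dz":0.2,"spin":0,"fingers":0.45},{"dx":0,"dy":0,"dz":0,"spin":0,"fingers":0.45}]'
python3 plan.py .4334 .4012 .52
```

```text
clock: 23.53
tool_pos: [0.6572, -0.0018, 0.307]
tcp_rot: [0.558, 0.83, 0.0, 0.0]
wrist_force: [0.1, 0.3, 0.0]
finger_gap: 0.0431
finger_force: 0.0
clock: 24.2
tool_pos: [0.5856, 0.1261, 0.307]
tcp_rot: [0.502, 0.865, 0.0, 0.0]
wrist_force: [0.0, 0.3, -0.7]
finger_gap: 0.0428
finger_force: 0.0
clock: 24.87
tool_pos: [0.4909, 0.2956, 0.3071]
tcp_rot: [0.502, 0.865, 0.0, 0.0]
wrist_force: [0.2, 0.5, -0.5]
finger_gap: 0.0424
finger_force: 0.0
clock: 25.45
tool_pos: [0.4319, 0.4012, 0.3069]
tcp_rot: [0.501, 0.866, 0.0, 0.0]
wrist_force: [-0.0, -0.5, 0.7]
finger_gap: 0.0425
finger_force: 0.0
pt spin 0.03 dx -0.03 dy 0.05 | z 0.3069 gap 0.0425 F [-0.  -0.5  0.7] t 25.4
clock: 25.95
tool_pos: [0.4326, 0.3996, 0.2152]
tcp_rot: [0.502, 0.865, -0.001, -0.0]
wrist_force: [-0.0, -0.5, 0.2]
finger_gap: 0.0424
finger_force: 0.0
pt spin -0.01 dx 0.04 dy 0.06 | z 0.2152 gap 0.0424 F [-0.  -0.5  0.2] t 25.9
```

```bash
python3 -m pendant '[{"dx":0,"dy":0.05,"dz":0,"spin":0,"fingers":0.2},{"dx":0,"dy":0,"dz":0,"spin":0,"fingers":0},{"dx":0,"dy":0,"dz":0,"spin":0,"fingers":0},{"dx":0,"dy":0,"dz":0,"spin":0,"fingers":0},{"dx":0,"dy":0,"dz":0,"spin":0,"fingers":0},{"dx":0,"dy":0,"dz":0,"spin":0,"fingers":0},{"dx":0,"dy":0,"dz":0,"spin":0,"fingers":0},{"dx":0,"dy":0,"dz":0,"spin":0,"fingers":0}]'
python3 -m pendant '[{"dx":0,"dy":0,"dz":-0.5,"spin":0,"fingers":0},{"dx":0,"dy":0,"dz":-1,"spin":0,"fingers":0},{"dx":0,"dy":0,"dz":-1,"spin":0,"fingers":0},{"dx":0,"dy":0,"dz":-1,"spin":0,"fingers":0},{"dx":0,"dy":0,"dz":-0.5,"spin":0,"fingers":0},{"dx":0,"dy":0,"dz":0,"spin":0,"fingers":0}]'
python3 plan.py n 3
```

```text
clock: 26.62
tool_pos: [0.4336, 0.4012, 0.2168]
tcp_rot: [0.502, 0.865, 0.0, 0.0]
wrist_force: [-0.2, -1.0, 4.0]
finger_gap: 0.0099
finger_force: 30.0
clock: 27.12
tool_pos: [0.4344, 0.4017, 0.3206]
tcp_rot: [0.502, 0.865, 0.003, 0.001]
wrist_force: [0.6, 0.6, -1.3]
finger_gap: 0.0097
finger_force: 30.0
nest spin 9.97 dx -12.24 dy 11.57 | z 0.3206 gap 0.0097 F [ 0.6  0.6 -1.3] t 27.1
```

```bash
python3 -m pendant '[{"dx":0,"dy":0,"dz":0,"spin":1,"fingers":0},{"dx":0,"dy":0,"dz":0,"spin":1,"fingers":0},{"dx":0,"dy":0,"dz":0,"spin":1,"fingers":0},{"dx":0,"dy":0,"dz":0,"spin":1,"fingers":0},{"dx":0,"dy":0,"dz":0,"spin":1,"fingers":0},{"dx":0,"dy":0,"dz":0,"spin":1,"fingers":0},{"dx":0,"dy":0,"dz":0,"spin":1,"fingers":0},{"dx":0,"dy":0,"dz":0,"spin":1,"fingers":0}]'
python3 -m pendant '[{"dx":0,"dy":0,"dz":0,"spin":1,"fingers":0},{"dx":0,"dy":0,"dz":0,"spin":0.97,"fingers":0},{"dx":-0.94,"dy":0.89,"dz":0,"spin":0,"fingers":0},{"dx":-0.94,"dy":0.89,"dz":0,"spin":0,"fingers":0},{"dx":-0.94,"dy":0.89,"dz":0,"spin":0,"fingers":0},{"dx":-0.94,"dy":0.89,"dz":0,"spin":0,"fingers":0},{"dx":-0.94,"dy":0.89,"dz":0,"spin":0,"fingers":0},{"dx":-0.94,"dy":0.89,"dz":0,"spin":0,"fingers":0}]'
python3 -m pendant '[{"dx":-0.94,"dy":0.89,"dz":0,"spin":0,"fingers":0},{"dx":-0.94,"dy":0.89,"dz":0,"spin":0,"fingers":0},{"dx":-0.94,"dy":0.89,"dz":0,"spin":0,"fingers":0},{"dx":-0.94,"dy":0.89,"dz":0,"spin":0,"fingers":0},{"dx":-0.94,"dy":0.89,"dz":0,"spin":0,"fingers":0},{"dx":-0.94,"dy":0.89,"dz":0,"spin":0,"fingers":0},{"dx":-0.94,"dy":0.89,"dz":0,"spin":0,"fingers":0}]'
python3 -m pendant '[{"dx":0,"dy":0,"dz":1,"spin":0,"fingers":0},{"dx":0,"dy":0,"dz":1,"spin":0,"fingers":0},{"dx":0,"dy":0,"dz":0.6,"spin":0,"fingers":0},{"dx":0,"dy":0,"dz":0,"spin":0,"fingers":0},{"dx":0,"dy":0,"dz":0,"spin":0,"fingers":0}]'
python3 plan.py n 3
```

```text
clock: 27.78
tool_pos: [0.433, 0.4006, 0.3138]
tcp_rot: [0.722, 0.692, -0.002, -0.0]
wrist_force: [-0.6, -0.1, -1.9]
finger_gap: 0.0096
finger_force: 30.0
clock: 28.45
tool_pos: [0.5403, 0.2372, 0.314]
tcp_rot: [0.767, 0.642, -0.001, -0.001]
wrist_force: [0.8, 1.1, -1.7]
finger_gap: 0.0096
finger_force: 30.0
clock: 29.03
tool_pos: [0.6648, 0.0481, 0.3137]
tcp_rot: [0.767, 0.642, -0.001, -0.001]
wrist_force: [0.8, 0.6, -1.6]
finger_gap: 0.0096
finger_force: 30.0
clock: 29.45
tool_pos: [0.6638, 0.0499, 0.2487]
tcp_rot: [0.766, 0.642, -0.002, -0.002]
wrist_force: [1.1, 0.4, -1.5]
finger_gap: 0.01
finger_force: 30.0
nest spin 0.00 dx 0.01 dy 0.07 | z 0.2487 gap 0.0100 F [ 1.1  0.4 -1.5] t 29.4
```

```bash
python3 -m pendant '[{"dx":0.01,"dy":0.05,"dz":0.3,"spin":0,"fingers":0},{"dx":0,"dy":0,"dz":0.2,"spin":0,"fingers":0},{"dx":0,"dy":0,"dz":0.2,"spin":0,"fingers":0},{"dx":0,"dy":0,"dz":0.15,"spin":0,"fingers":0},{"dx":0,"dy":0,"dz":0.1,"spin":0,"fingers":0},{"dx":0,"dy":0,"dz":0.1,"spin":0,"fingers":0},{"dx":0,"dy":0,"dz":0,"spin":0,"fingers":0},{"dx":0,"dy":0,"dz":0,"spin":0,"fingers":0}]'
python3 -m pendant '[{"dx":0,"dy":0,"dz":0.08,"spin":0,"fingers":0},{"dx":0,"dy":0,"dz":0.08,"spin":0,"fingers":0},{"dx":0,"dy":0,"dz":0.04,"spin":0,"fingers":0},{"dx":0,"dy":0,"dz":0,"spin":0,"fingers":0},{"dx":0,"dy":0,"dz":0,"spin":0,"fingers":0}]'
python3 plan.py n 3
```

```text
clock: 30.12
tool_pos: [0.666, 0.0496, 0.225]
tcp_rot: [0.767, 0.642, -0.0, -0.0]
wrist_force: [0.6, -0.6, -1.1]
finger_gap: 0.0098
finger_force: 30.0
clock: 30.53
tool_pos: [0.6664, 0.0496, 0.2209]
tcp_rot: [0.767, 0.642, 0.0, 0.0]
wrist_force: [-0.3, 0.7, 2.4]
finger_gap: 0.0097
finger_force: 30.0
nest spin -0.00 dx -0.00 dy -0.03 | z 0.2209 gap 0.0097 F [-0.3  0.7  2.4] t 30.5
```

```bash
python3 -m pendant '[{"dx":0,"dy":0,"dz":0,"spin":0,"fingers":0.2},{"dx":0,"dy":0,"dz":0,"spin":0,"fingers":0.3},{"dx":0,"dy":0,"dz":0,"spin":0,"fingers":0.4},{"dx":0,"dy":0,"dz":0,"spin":0,"fingers":0.4},{"dx":0,"dy":0,"dz":-0.5,"spin":0,"fingers":0.4},{"dx":0,"dy":0,"dz":-1,"spin":0,"fingers":0.4},{"dx":0,"dy":0,"dz":-1,"spin":0,"fingers":0.5},{"dx":0,"dy":0,"dz":-1,"spin":0,"fingers":0.5}]'
python3 plan.py .4329 -.058 -.173
```

```text
clock: 31.2
tool_pos: [0.6659, 0.0496, 0.309]
tcp_rot: [0.767, 0.642, -0.0, -0.0]
wrist_force: [1.2, -0.1, 0.8]
finger_gap: 0.0452
finger_force: 0.0
pt spin -0.05 dx -5.84 dy -8.44 | z 0.3090 gap 0.0452 F [ 1.2 -0.1  0.8] t 31.2
```

```bash
python3 -m pendant '[{"dx":-0.65,"dy":-0.94,"dz":0,"spin":0,"fingers":0.5},{"dx":-0.65,"dy":-0.94,"dz":0,"spin":0,"fingers":0.6},{"dx":-0.65,"dy":-0.94,"dz":0,"spin":0,"fingers":0.7},{"dx":-0.65,"dy":-0.94,"dz":0,"spin":0,"fingers":0.8},{"dx":-0.65,"dy":-0.94,"dz":0,"spin":0,"fingers":0.9},{"dx":-0.65,"dy":-0.94,"dz":0,"spin":0,"fingers":1},{"dx":-0.65,"dy":-0.94,"dz":0,"spin":0,"fingers":1},{"dx":-0.65,"dy":-0.94,"dz":0,"spin":0,"fingers":1}]'
python3 -m pendant '[{"dx":-0.65,"dy":-0.93,"dz":0,"spin":0,"fingers":1},{"dx":0,"dy":0,"dz":0,"spin":0,"fingers":1},{"dx":0,"dy":0,"dz":0,"spin":0,"fingers":1}]'
python3 plan.py .4329 -.058 -.173
python3 - <<'E'
from h import *
crop('top',(240,130,360,230),5,'n4.png');crop('side',(200,140,400,290),3,'n4s.png')
a=cv2.imread('pics/n4.png');b=cv2.imread('pics/n4s.png')
cv2.imwrite('pics/n4c.png',np.hstack([cv2.resize(a,(400,333)),cv2.resize(b,(400,333))]))
E
```

```text
clock: 31.87
tool_pos: [0.4569, -0.0458, 0.3084]
tcp_rot: [0.766, 0.642, 0.0, 0.0]
wrist_force: [-0.3, -0.8, 1.5]
finger_gap: 0.0886
finger_force: 0.0
clock: 32.12
tool_pos: [0.4316, -0.0577, 0.3084]
tcp_rot: [0.767, 0.642, 0.001, 0.001]
wrist_force: [0.2, -0.1, 0.3]
finger_gap: 0.095
finger_force: 0.0
pt spin -0.07 dx -0.00 dy 0.05 | z 0.3084 gap 0.0950 F [ 0.2 -0.1  0.3] t 32.1
```

View pics/n4c.png

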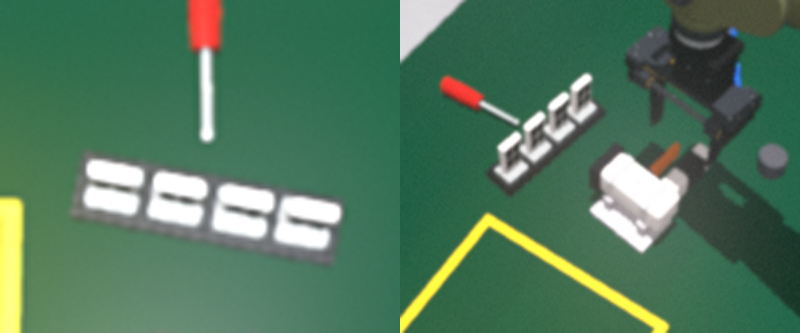

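All four holders stand in the nest, at crop x of about 115, 180, 245 and 310. The gripper is over the scanner's grip, so I squeeze now.

```bash
python3 -m pendant '[{"dx":0,"dy":0.04,"dz":0.8,"spin":0,"fingers":1},{"dx":0,"dy":0,"dz":0.8,"spin":0,"fingers":1},{"dx":0,"dy":0,"dz":0.5,"spin":0,"fingers":1},{"dx":0,"dy":0,"dz":0.4,"spin":0,"fingers":1},{"dx":0,"dy":0,"dz":0.4,"spin":0,"fingers":1},{"dx":0,"dy":0,"dz":0.4,"spin":0,"fingers":1},{"dx":0,"dy":0,"dz":0,"spin":0,"fingers":1},{"dx":0,"dy":0,"dz":0,"spin":0,"fingers":1}]'
python3 plan.py .4329 -.058 -.173
python3 -m pendant '[{"dx":0,"dy":0,"dz":0,"spin":0,"fingers":0.8},{"dx":0,"dy":0,"dz":0,"spin":0,"fingers":0.6},{"dx":0,"dy":0,"dz":0,"spin":0,"fingers":0.5},{"dx":0,"dy":0,"dz":0,"spin":0,"fingers":0.4},{"dx":0,"dy":0,"dz":0,"spin":0,"fingers":0.3},{"dx":0,"dy":0,"dz":0,"spin":0,"fingers":0.3},{"dx":0,"dy":0,"dz":0,"spin":0,"fingers":0.3},{"dx":0,"dy":0,"dz":0,"spin":0,"fingers":0.3}]'
python3 plan.py .4329 -.058 -.173
```

```text
clock: 32.88
tool_pos: [0.4335, -0.0575, 0.2247]
tcp_rot: [0.767, 0.642, -0.0, -0.0]
wrist_force: [0.2, 0.4, 0.4]
finger_gap: 0.0952
finger_force: 0.0
pt spin -0.04 dx -0.03 dy -0.02 | z 0.2247 gap 0.0952 F [0.2 0.4 0.4] t 32.9
clock: 33.55
tool_pos: [0.4349, -0.058, 0.2257]
tcp_rot: [0.767, 0.642, 0.003, 0.004]
wrist_force: [0.2, -1.1, -0.2]
finger_gap: 0.0473
finger_force: 17.5
pt spin -0.05 dx -0.01 dy -0.08 | z 0.2257 gap 0.0473 F [ 0.2 -1.1 -0.2] t 33.5
```

Gap is at 47 mm. I hold it closed until it settles near 38 mm.

```bash
python3 -m pendant '[{"dx":0,"dy":0,"dz":0,"spin":0,"fingers":0.2},{"dx":0,"dy":0,"dz":0,"spin":0,"fingers":0.2},{"dx":0,"dy":0,"dz":0,"spin":0,"fingers":0.2},{"dx":0,"dy":0,"dz":0,"spin":0,"fingers":0.2},{"dx":0,"dy":0,"dz":0,"spin":0,"fingers":0.2},{"dx":0,"dy":0,"dz":0,"spin":0,"fingers":0.2},{"dx":0,"dy":0,"dz":0,"spin":0,"fingers":0.2},{"dx":0,"dy":0,"dz":0,"spin":0,"fingers":0.2}]'
python3 plan.py .4329 -.058 -.173
```

```text
clock: 34.22
tool_pos: [0.4347, -0.058, 0.2256]
tcp_rot: [0.767, 0.642, 0.002, 0.003]
wrist_force: [9.7, -2.3, -7.0]
finger_gap: 0.0466
finger_force: 28.9
pt spin -0.05 dx -0.01 dy -0.07 | z 0.2256 gap 0.0466 F [ 9.7 -2.3 -7. ] t 34.2
```

Run:
```python
from h import *
crop('side',(280,170,380,260),5,'s1.png');crop('top',(270,220,370,310),5,'s2.png')
a=cv2.imread('pics/s1.png');b=cv2.imread('pics/s2.png')
cv2.imwrite('pics/s12.png',cv2.resize(np.hstack([a,b]),(800,360)))
print(arm.read_state()['finger_gap'],arm.read_state()['wrist_torque'])
```

```text
0.04658829677626009 [-0.55329498 -1.25225032  0.06960992]
```

View pics/s12.png

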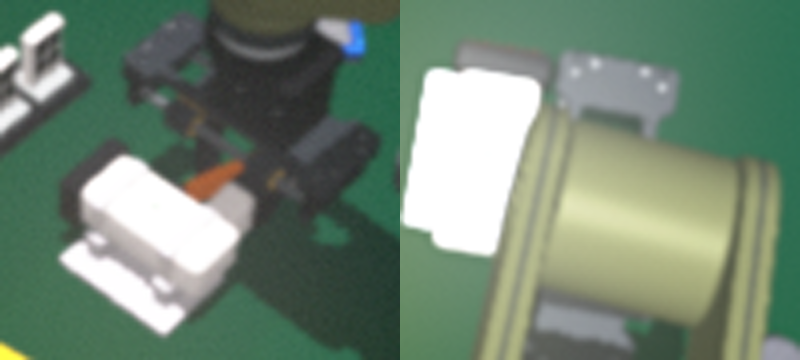

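Run:
```python
from h import *
yaw=-.173;X=np.array([np.cos(yaw),np.sin(yaw)]);Y=np.array([-X[1],X[0]])
C=np.array([.4644,-.0635]);H=C+.057*Y
def bar(th):
    a=yaw-th  # free end (-y) goes to -x : rotate
    x=np.array([np.cos(a),np.sin(a)]);y=np.array([-x[1],x[0]])
    return [np.r_[H-.057*y+i*x*.004+j*y*.035,.062] for i in(-1,1) for j in(-1,1)]
for f in('pics/side0.png',None):
    im=cv2.imread(f) if f else np.load('pics/last_side.npy')
    B,G,R=[im[...,i].astype(float) for i in range(3)];m=(R-B>60)&(R-G>30);m[:185]=0;m[232:]=0;m[:,:315]=0;m[:,350:]=0
    v,u=np.nonzero(m);print(m.sum(),u.min(),u.max(),v.min(),v.max(),'slope',np.polyfit(u,v,1),'mean',u.mean(),v.mean())
for th in(-.3,0,.1,.2,.3): 
    q=proj('side',bar(th));print(th,'far end',((q[0]+q[2])/2).round(1),'near',((q[1]+q[3])/2).round(1))
```

```text
98 325 339 204 218 slope [ -0.78917732 473.04117412] mean 332.2244897959184 210.85714285714286
67 326 340 211 219 slope [ -0.46065538 368.05429632] mean 332.44776119402985 214.91044776119404
-0.3 far end [330.5 199.8] near [321.5 215.6]
0 far end [338.4 203.6] near [323.4 216.6]
0.1 far end [340.7 205.3] near [323.9 217. ]
0.2 far end [342.8 207.1] near [324.4 217.5]
0.3 far end [344.6 209.1] near [324.9 217.9]
```

```bash
python3 -m pendant '[{"dx":0,"dy":0,"dz":0,"spin":0,"fingers":0},{"dx":0,"dy":0,"dz":0,"spin":0,"fingers":0},{"dx":0,"dy":0,"dz":0,"spin":0,"fingers":0},{"dx":0,"dy":0,"dz":0,"spin":0,"fingers":0}]'
python3 -m pendant '[{"dx":0,"dy":0,"dz":0,"spin":0,"fingers":0.5},{"dx":0,"dy":0,"dz":0,"spin":0,"fingers":0.7},{"dx":0,"dy":0,"dz":0,"spin":0,"fingers":1},{"dx":0,"dy":0,"dz":0,"spin":0,"fingers":1},{"dx":0,"dy":0,"dz":0,"spin":0,"fingers":1},{"dx":-0.2,"dy":0,"dz":0,"spin":0,"fingers":1},{"dx":-0.3,"dy":0,"dz":0,"spin":0,"fingers":1},{"dx":0,"dy":0,"dz":0,"spin":0,"fingers":1}]'
python3 -m pendant '[{"dx":0,"dy":0,"dz":0,"spin":0,"fingers":0.8},{"dx":0,"dy":0,"dz":0,"spin":0,"fingers":0.6},{"dx":0,"dy":0,"dz":0,"spin":0,"fingers":0.4},{"dx":0,"dy":0,"dz":0,"spin":0,"fingers":0.2},{"dx":0,"dy":0,"dz":0,"spin":0,"fingers":0.2},{"dx":0,"dy":0,"dz":0,"spin":0,"fingers":0.2},{"dx":0,"dy":0,"dz":0,"spin":0,"fingers":0.2},{"dx":0,"dy":0,"dz":0,"spin":0,"fingers":0.2}]'
python3 -m pendant '[{"dx":0,"dy":0,"dz":0,"spin":0,"fingers":0.2},{"dx":0,"dy":0,"dz":0,"spin":0,"fingers":0.2},{"dx":0,"dy":0,"dz":0,"spin":0,"fingers":0.2}]'
python3 plan.py .4329 -.058 -.173
```

```text
clock: 34.65
tool_pos: [0.4347, -0.058, 0.2256]
tcp_rot: [0.767, 0.642, 0.002, 0.003]
wrist_force: [10.2, -2.1, -7.5]
finger_gap: 0.0464
finger_force: 28.9
clock: 35.32
tool_pos: [0.4309, -0.0707, 0.225]
tcp_rot: [0.767, 0.642, -0.0, -0.0]
wrist_force: [-0.4, 0.4, -0.6]
finger_gap: 0.0888
finger_force: 0.0
clock: 35.98
tool_pos: [0.4323, -0.07, 0.2253]
tcp_rot: [0.767, 0.642, 0.002, 0.002]
wrist_force: [9.8, -0.8, -9.2]
finger_gap: 0.0466
finger_force: 5.1
clock: 36.23
tool_pos: [0.4317, -0.0699, 0.2253]
tcp_rot: [0.767, 0.642, 0.001, 0.001]
wrist_force: [4.9, -0.6, -3.3]
finger_gap: 0.0424
finger_force: 29.0
pt spin -0.04 dx 0.48 dy -0.03 | z 0.2253 gap 0.0424 F [ 4.9 -0.6 -3.3] t 36.2
```

The 12 mm shift closed the gap by 4 mm, which matches a bar at about 0.3 rad against its stop. So the trigger is fully squeezed. I hold briefly, then let go.

```bash
python3 -m pendant '[{"dx":0,"dy":0,"dz":0,"spin":0,"fingers":0.2},{"dx":0,"dy":0,"dz":0,"spin":0,"fingers":0.2},{"dx":0,"dy":0,"dz":0,"spin":0,"fingers":0.2},{"dx":0,"dy":0,"dz":0,"spin":0,"fingers":0.2},{"dx":0,"dy":0,"dz":0,"spin":0,"fingers":0.2},{"dx":0,"dy":0,"dz":0,"spin":0,"fingers":0.2}]'
python3 -m pendant '[{"dx":0,"dy":0,"dz":0,"spin":0,"fingers":0.6},{"dx":0,"dy":0,"dz":0,"spin":0,"fingers":0.8},{"dx":0,"dy":0,"dz":0,"spin":0,"fingers":1},{"dx":0,"dy":0,"dz":0,"spin":0,"fingers":1},{"dx":0,"dy":0,"dz":0,"spin":0,"fingers":1},{"dx":0,"dy":0,"dz":0,"spin":0,"fingers":1},{"dx":0,"dy":0,"dz":0,"spin":0,"fingers":1}]'
python3 -m pendant '[{"dx":0,"dy":0,"dz":-0.5,"spin":0,"fingers":1},{"dx":0,"dy":0,"dz":-0.8,"spin":0,"fingers":1},{"dx":0,"dy":0,"dz":-0.8,"spin":0,"fingers":1},{"dx":0,"dy":0,"dz":-0.8,"spin":0,"fingers":1},{"dx":0,"dy":0,"dz":-0.4,"spin":0,"fingers":0.8},{"dx":0,"dy":0,"dz":0,"spin":0,"fingers":0.5},{"dx":0,"dy":0,"dz":0,"spin":0,"fingers":0.5}]'
cat > nestlook.py <<'E'
from plan import *
im=arm.get_image('top')[:,:,::-1];w=white(im)
for R,nm in((NEST,'nest'),(TRAY,'tray')):
  for i in range(4):
    s=slot(R,i);uv=proj('top',[s[0],s[1],.035])[0]
    x,y=np.round(uv).astype(int)
    if nm=='tray': continue
    if w[y-6:y+7,x-6:x+7].sum()<25: print(nm,i,'empty');continue
    m=np.zeros_like(w);c,sn=np.cos(s[2]),np.sin(s[2])
    q=np.array([[s[0]+c*a-sn*b,s[1]+sn*a+c*b,h] for a,b in((-.02,-.025),(-.02,.025),(.02,.025),(.02,-.025)) for h in(0,.075)])
    k=np.zeros(w.shape,np.uint8);cv2.fillConvexPoly(k,cv2.convexHull(proj('top',q).round().astype(np.int32)),1)
    p,e=fit(COUP,w*k,(x,y),z=.004,r=16,yaws=[s[2]]);print(nm,i,'err mm',((p[:2]-s[:2])*1e3).round(1),'pose',p.round(4),round(e,2))
E
python3 nestlook.py
python3 - <<'E'
from h import *
im=arm.get_image('side')[:,:,::-1]
B,G,R=[im[...,i].astype(float) for i in range(3)];m=(R-B>60)&(R-G>30);m[:185]=0;m[232:]=0;m[:,:315]=0;m[:,350:]=0
v,u=np.nonzero(m);print(m.sum(),np.polyfit(u,v,1),v.mean())
E
```

```text
clock: 36.73
tool_pos: [0.4317, -0.0699, 0.2253]
tcp_rot: [0.767, 0.642, 0.001, 0.001]
wrist_force: [6.4, -1.0, -2.7]
finger_gap: 0.0421
finger_force: 29.0
clock: 37.32
tool_pos: [0.4308, -0.0697, 0.2248]
tcp_rot: [0.767, 0.642, -0.0, -0.001]
wrist_force: [-1.0, -0.3, -0.4]
finger_gap: 0.0837
finger_force: 0.0
clock: 37.9
tool_pos: [0.4311, -0.0698, 0.3074]
tcp_rot: [0.767, 0.642, 0.0, 0.0]
wrist_force: [-0.2, 0.8, -0.5]
finger_gap: 0.0801
finger_force: 0.0
nest 0 err mm [ 2.1 -1.4] pose [ 0.6404 -0.1053 -0.1889] 0.22
nest 1 err mm [ 1.4 -1.9] pose [ 0.6487 -0.0546 -0.1524] 0.23
nest 2 err mm [ 2.1 -0.4] pose [ 0.6586 -0.0019 -0.1864] 0.24
nest 3 err mm [ 2.  -0.5] pose [ 0.6676  0.0492 -0.2214] 0.27
88 [ -0.74188823 457.97443171] 211.92045454545453
```

```bash
python3 plan.py n 0
```

```text
nest spin -0.00 dx 0.11 dy 8.41 | z 0.3059 gap 0.0727 F [-0.6  0.1 -0.2] t 38.0
```

```bash
python3 -m pendant '[{"dx":0.01,"dy":0.93,"dz":0,"spin":0,"fingers":0.5},{"dx":0.01,"dy":0.93,"dz":0,"spin":0,"fingers":0.5},{"dx":0.01,"dy":0.93,"dz":0,"spin":0,"fingers":0.5},{"dx":0.01,"dy":0.93,"dz":0,"spin":0,"fingers":0.5},{"dx":0.01,"dy":0.93,"dz":0,"spin":0,"fingers":0.5},{"dx":0.01,"dy":0.93,"dz":0,"spin":0,"fingers":0.5},{"dx":0.01,"dy":0.93,"dz":0,"spin":0,"fingers":0.5},{"dx":0.01,"dy":0.93,"dz":0,"spin":0,"fingers":0.5}]'
python3 -m pendant '[{"dx":0.01,"dy":0.93,"dz":0,"spin":0,"fingers":0.5},{"dx":0,"dy":0,"dz":0,"spin":0,"fingers":0.5},{"dx":0,"dy":0,"dz":0,"spin":0,"fingers":0.5},{"dx":0,"dy":0,"dz":0,"spin":0,"fingers":0.5}]'
python3 plan.py n 0
python3 -m pendant '[{"dx":0,"dy":0,"dz":1,"spin":0,"fingers":0.5},{"dx":0,"dy":0,"dz":1,"spin":0,"fingers":0.5},{"dx":0,"dy":0,"dz":0.7,"spin":0,"fingers":0.5},{"dx":0,"dy":0,"dz":0.5,"spin":0,"fingers":0.5},{"dx":0,"dy":0,"dz":0.3,"spin":0,"fingers":0.5},{"dx":0,"dy":0,"dz":0,"spin":0,"fingers":0.5},{"dx":0,"dy":0,"dz":0,"spin":0,"fingers":0.3},{"dx":0,"dy":0,"dz":0,"spin":0,"fingers":0}]'
python3 -m pendant '[{"dx":0,"dy":0,"dz":0,"spin":0,"fingers":0},{"dx":0,"dy":0,"dz":0,"spin":0,"fingers":0},{"dx":0,"dy":0,"dz":0,"spin":0,"fingers":0},{"dx":0,"dy":0,"dz":0,"spin":0,"fingers":0},{"dx":0,"dy":0,"dz":0,"spin":0,"fingers":0},{"dx":0,"dy":0,"dz":0,"spin":0,"fingers":0}]'
python3 plan.py n 0
python3 -m pendant '[{"dx":0,"dy":0,"dz":-0.3,"spin":0,"fingers":0},{"dx":0,"dy":0,"dz":-0.7,"spin":0,"fingers":0},{"dx":0,"dy":0,"dz":-1,"spin":0,"fingers":0},{"dx":0,"dy":0,"dz":-1,"spin":0,"fingers":0},{"dx":0,"dy":0,"dz":-1,"spin":0,"fingers":0},{"dx":0,"dy":0,"dz":0,"spin":0,"fingers":0},{"dx":0,"dy":0,"dz":0,"spin":0,"fingers":0}]'
python3 plan.py t 0
```

```text
clock: 38.67
tool_pos: [0.6153, -0.1005, 0.3049]
tcp_rot: [0.767, 0.642, -0.001, -0.002]
wrist_force: [-0.1, -0.3, -0.3]
finger_gap: 0.0476
finger_force: 0.0
clock: 39.0
tool_pos: [0.6369, -0.1041, 0.3057]
tcp_rot: [0.767, 0.642, -0.001, -0.001]
wrist_force: [-0.1, 0.2, 0.2]
finger_gap: 0.0474
finger_force: 0.0
nest spin 0.00 dx 0.02 dy 0.05 | z 0.3057 gap 0.0474 F [-0.1  0.2  0.2] t 39.0
clock: 39.67
tool_pos: [0.6381, -0.1044, 0.2216]
tcp_rot: [0.767, 0.642, 0.001, 0.001]
wrist_force: [0.8, -0.3, 0.2]
finger_gap: 0.0391
finger_force: 0.0
clock: 40.17
tool_pos: [0.6379, -0.1043, 0.2205]
tcp_rot: [0.767, 0.642, 0.0, 0.0]
wrist_force: [0.9, -0.2, 1.5]
finger_gap: 0.01
finger_force: 30.0
nest spin -0.00 dx 0.02 dy 0.01 | z 0.2205 gap 0.0100 F [ 0.9 -0.2  1.5] t 40.2
clock: 40.75
tool_pos: [0.638, -0.1044, 0.3219]
tcp_rot: [0.767, 0.642, 0.001, 0.001]
wrist_force: [-0.1, 0.1, -1.6]
finger_gap: 0.0098
finger_force: 30.0
tray spin -10.15 dx -9.30 dy -9.51 | z 0.3219 gap 0.0098 F [-0.1  0.1 -1.6] t 40.8
```

```bash
python3 -m pendant '[{"dx":0,"dy":0,"dz":0,"spin":-0.92,"fingers":0},{"dx":0,"dy":0,"dz":0,"spin":-0.92,"fingers":0},{"dx":0,"dy":0,"dz":0,"spin":-0.92,"fingers":0},{"dx":0,"dy":0,"dz":0,"spin":-0.92,"fingers":0},{"dx":0,"dy":0,"dz":0,"spin":-0.92,"fingers":0},{"dx":0,"dy":0,"dz":0,"spin":-0.92,"fingers":0},{"dx":0,"dy":0,"dz":0,"spin":-0.92,"fingers":0},{"dx":0,"dy":0,"dz":0,"spin":-0.92,"fingers":0}]'
python3 -m pendant '[{"dx":0,"dy":0,"dz":0,"spin":-0.93,"fingers":0},{"dx":0,"dy":0,"dz":0,"spin":-0.93,"fingers":0},{"dx":0,"dy":0,"dz":0,"spin":-0.93,"fingers":0},{"dx":-0.93,"dy":-0.95,"dz":0,"spin":0,"fingers":0},{"dx":-0.93,"dy":-0.95,"dz":0,"spin":0,"fingers":0},{"dx":-0.93,"dy":-0.95,"dz":0,"spin":0,"fingers":0},{"dx":-0.93,"dy":-0.95,"dz":0,"spin":0,"fingers":0},{"dx":-0.93,"dy":-0.95,"dz":0,"spin":0,"fingers":0}]'
python3 -m pendant '[{"dx":-0.93,"dy":-0.95,"dz":0,"spin":0,"fingers":0},{"dx":-0.93,"dy":-0.95,"dz":0,"spin":0,"fingers":0},{"dx":-0.93,"dy":-0.95,"dz":0,"spin":0,"fingers":0},{"dx":-0.93,"dy":-0.95,"dz":0,"spin":0,"fingers":0},{"dx":-0.93,"dy":-0.95,"dz":0,"spin":0,"fingers":0},{"dx":0,"dy":0,"dz":0,"spin":0,"fingers":0}]'
python3 -m pendant '[{"dx":0,"dy":0,"dz":1,"spin":0,"fingers":0},{"dx":0,"dy":0,"dz":1,"spin":0,"fingers":0},{"dx":0,"dy":0,"dz":0.7,"spin":0,"fingers":0},{"dx":0,"dy":0,"dz":0,"spin":0,"fingers":0},{"dx":0,"dy":0,"dz":0,"spin":0,"fingers":0}]'
python3 plan.py t 0
python3 - <<'E'
from h import *
crop('side',(320,120,420,220),4,'t1.png');crop('top',(360,190,480,310),3.33,'t1t.png')
a=cv2.imread('pics/t1.png');b=cv2.imread('pics/t1t.png')
cv2.imwrite('pics/t1c.png',np.hstack([cv2.resize(a,(400,400)),cv2.resize(b,(400,400))]))
E
```

```text
clock: 41.42
tool_pos: [0.6368, -0.1041, 0.3167]
tcp_rot: [0.577, 0.817, -0.001, -0.002]
wrist_force: [-0.4, -0.8, -2.0]
finger_gap: 0.0101
finger_force: 30.0
clock: 42.08
tool_pos: [0.593, -0.2656, 0.3169]
tcp_rot: [0.496, 0.868, -0.0, -0.002]
wrist_force: [0.6, -0.8, -1.3]
finger_gap: 0.0102
finger_force: 30.0
clock: 42.58
tool_pos: [0.5484, -0.4297, 0.3169]
tcp_rot: [0.498, 0.867, -0.001, -0.002]
wrist_force: [-0.5, 1.0, -1.4]
finger_gap: 0.0099
finger_force: 30.0
clock: 43.0
tool_pos: [0.5502, -0.4241, 0.2489]
tcp_rot: [0.496, 0.868, 0.001, -0.003]
wrist_force: [0.6, 0.1, 0.7]
finger_gap: 0.0102
finger_force: 30.0
tray spin 0.01 dx -0.07 dy 0.01 | z 0.2489 gap 0.0102 F [0.6 0.1 0.7] t 43.0
```

View pics/t1c.png

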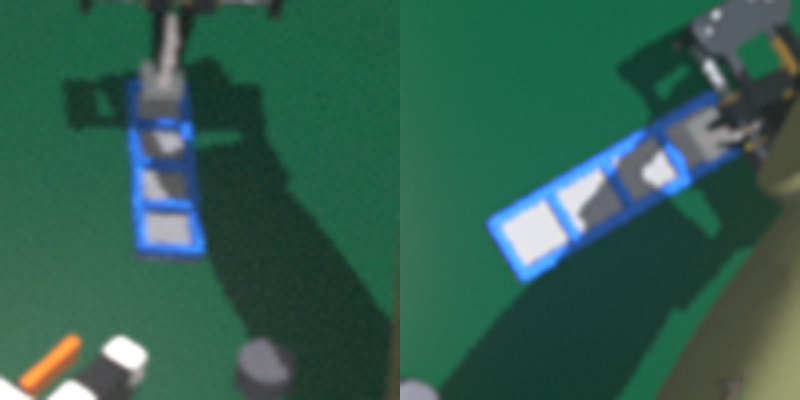

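The holder hangs over the end pocket of the tray, at about (160,85) on the left side of the picture. Lowering it.

```bash
python3 -m pendant '[{"dx":-0.04,"dy":0,"dz":0.3,"spin":0,"fingers":0},{"dx":0,"dy":0,"dz":0.2,"spin":0,"fingers":0},{"dx":0,"dy":0,"dz":0.2,"spin":0,"fingers":0},{"dx":0,"dy":0,"dz":0.15,"spin":0,"fingers":0},{"dx":0,"dy":0,"dz":0.1,"spin":0,"fingers":0},{"dx":0,"dy":0,"dz":0.1,"spin":0,"fingers":0},{"dx":0,"dy":0,"dz":0,"spin":0,"fingers":0},{"dx":0,"dy":0,"dz":0,"spin":0,"fingers":0}]'
python3 plan.py t 0
python3 -m pendant '[{"dx":0,"dy":0,"dz":0.08,"spin":0,"fingers":0},{"dx":0,"dy":0,"dz":0.08,"spin":0,"fingers":0},{"dx":0,"dy":0,"dz":0.04,"spin":0,"fingers":0},{"dx":0,"dy":0,"dz":0,"spin":0,"fingers":0},{"dx":0,"dy":0,"dz":0,"spin":0,"fingers":0}]'
python3 plan.py t 0
```

```text
clock: 43.77
tool_pos: [0.5518, -0.4262, 0.2302]
tcp_rot: [0.496, 0.868, 0.0, -0.0]
wrist_force: [-6.6, 5.9, 15.2]
finger_gap: 0.01
finger_force: 30.0
tray spin 0.00 dx 0.04 dy -0.01 | z 0.2302 gap 0.0100 F [-6.6  5.9 15.2] t 43.8
clock: 44.18
tool_pos: [0.5522, -0.4264, 0.2299]
tcp_rot: [0.496, 0.868, -0.0, -0.001]
wrist_force: [-15.3, 13.5, 34.2]
finger_gap: 0.0101
finger_force: 30.0
tray spin 0.01 dx 0.05 dy -0.01 | z 0.2299 gap 0.0101 F [-15.3  13.5  34.2] t 44.2
```

Resting on a wall top at z 0.2299. I back up and refine the tray's pose from its pocket floors.

```bash
python3 -m pendant '[{"dx":0,"dy":0,"dz":-0.5,"spin":0,"fingers":0},{"dx":0,"dy":0,"dz":-0.5,"spin":0,"fingers":0},{"dx":0,"dy":0,"dz":0,"spin":0,"fingers":0},{"dx":0,"dy":0,"dz":0,"spin":0,"fingers":0}]'
cat > rack.py <<'E'
from plan import *
def fitrack(n,im,kind,p0,r):
    uv=proj(n,[p0[0],p0[1],.01])[0];x0,y0=(uv-r).astype(int);sub=im[y0:y0+2*r,x0:x0+2*r].astype(float);B,G,R=sub[...,0],sub[...,1],sub[...,2]
    S=8
    if kind=='tray': mask=np.clip(R/np.median(R[(R>100)&(G>100)]),0,1); mask=np.clip((mask-.35)/.6,0,1)
    else:
        v=sub.min(2);mask=np.clip((v-85)/60,0,1)
    def render(p):
        m=np.zeros((2*r*S,2*r*S),np.uint8)
        for i in range(4):
            s=slot(p,i);c,sn=np.cos(p[2]),np.sin(p[2]);ms=[]
            for z in(.004,.014):
                q=np.array([[s[0]+c*a-sn*b,s[1]+sn*a+c*b,z] for a,b in((-.019,-.022),(-.019,.022),(.019,.022),(.019,-.022))])
                k=np.zeros_like(m);cv2.fillConvexPoly(k,np.round((proj(n,q)-[x0,y0]+.5)*S*16).astype(np.int32),1,shift=4);ms.append(k)
            m|=ms[0]&ms[1]
        return cv2.resize(m.astype(np.float32),(2*r,2*r),interpolation=cv2.INTER_AREA)
    f=lambda p:((render(p)-mask)**2).sum()
    s=np.array([p0]*4)+np.array([[0,0,0],[.004,0,0],[0,.004,0],[0,0,.05]])
    o=minimize(f,p0,method='Nelder-Mead',options=dict(initial_simplex=s,xatol=1e-5,fatol=1e-3))
    return o.x.round(4),round(o.fun/max(mask.sum(),1),3)
for n in('top','side'):
    im=cv2.imread(f'pics/{n}0.png')
    print(n,'tray',fitrack(n,im,'tray',TRAY,46 if n=='top' else 30))
    if n=='top':print(n,'nest',fitrack(n,im,'nest',NEST,44))
E
python3 rack.py; python3 plan.py t 0
```

```text
clock: 44.52
tool_pos: [0.5518, -0.4263, 0.2469]
tcp_rot: [0.496, 0.868, -0.0, 0.001]
wrist_force: [-0.1, 0.2, -2.2]
finger_gap: 0.01
finger_force: 30.0
top tray (array([ 0.5115, -0.3569,  0.5232]), np.float64(0.032))
top nest (array([ 0.6508, -0.0277, -0.1788]), np.float64(0.197))
side tray (array([ 0.5104, -0.3586,  0.5233]), np.float64(0.045))
tray spin 0.00 dx 0.04 dy -0.00 | z 0.2469 gap 0.0100 F [-0.1  0.2 -2.2] t 44.5
```

```bash
sed -i 's/TRAY=np.array(.*)/TRAY=np.array([.5115,-.3569,.5232])/' plan.py; grep -n TRAY= plan.py; python3 plan.py t 0
```

```text
4:NEST=np.array([.6519,-.0271,-.1761]);TRAY=np.array([.5115,-.3569,.5232])
tray spin 0.13 dx 0.09 dy -0.01 | z 0.2469 gap 0.0100 F [-0.1  0.2 -2.2] t 44.5
```

```bash
python3 -m pendant '[{"dx":0.13,"dy":-0.01,"dz":0,"spin":0.13,"fingers":0},{"dx":0,"dy":0,"dz":0.2,"spin":0,"fingers":0},{"dx":0,"dy":0,"dz":0.2,"spin":0,"fingers":0},{"dx":0,"dy":0,"dz":0.2,"spin":0,"fingers":0},{"dx":0,"dy":0,"dz":0.1,"spin":0,"fingers":0},{"dx":0,"dy":0,"dz":0.1,"spin":0,"fingers":0},{"dx":0,"dy":0,"dz":0,"spin":0,"fingers":0},{"dx":0,"dy":0,"dz":0,"spin":0,"fingers":0}]'
python3 plan.py t 0
```

```text
clock: 45.18
tool_pos: [0.5497, -0.4234, 0.2259]
tcp_rot: [0.5, 0.866, 0.0, -0.0]
wrist_force: [1.3, -0.4, -1.7]
finger_gap: 0.0102
finger_force: 30.0
tray spin 0.00 dx -0.05 dy 0.01 | z 0.2259 gap 0.0102 F [ 1.3 -0.4 -1.7] t 45.2
```

It has dropped in. Down to the floor and release.

```bash
python3 -m pendant '[{"dx":0,"dy":0,"dz":0.1,"spin":0,"fingers":0},{"dx":0,"dy":0,"dz":0.08,"spin":0,"fingers":0},{"dx":0,"dy":0,"dz":0.04,"spin":0,"fingers":0},{"dx":0,"dy":0,"dz":0,"spin":0,"fingers":0},{"dx":0,"dy":0,"dz":0,"spin":0,"fingers":0}]'
python3 plan.py t 0
python3 -m pendant '[{"dx":0,"dy":0,"dz":0,"spin":0,"fingers":0.2},{"dx":0,"dy":0,"dz":0,"spin":0,"fingers":0.3},{"dx":0,"dy":0,"dz":0,"spin":0,"fingers":0.4},{"dx":0,"dy":0,"dz":0,"spin":0,"fingers":0.4},{"dx":0,"dy":0,"dz":-0.5,"spin":0,"fingers":0.4},{"dx":0,"dy":0,"dz":-1,"spin":0,"fingers":0.4},{"dx":0,"dy":0,"dz":-1,"spin":0,"fingers":0.5},{"dx":0,"dy":0,"dz":-1,"spin":0,"fingers":0.5}]'
python3 nestlook.py
python3 plan.py n 1
```

```text
clock: 45.6
tool_pos: [0.5497, -0.4234, 0.2208]
tcp_rot: [0.5, 0.866, 0.0, 0.0]
wrist_force: [0.5, 0.1, -0.7]
finger_gap: 0.0095
finger_force: 30.0
tray spin 0.00 dx -0.05 dy 0.01 | z 0.2208 gap 0.0095 F [ 0.5  0.1 -0.7] t 45.6
clock: 46.27
tool_pos: [0.5496, -0.4233, 0.31]
tcp_rot: [0.5, 0.866, 0.0, -0.0]
wrist_force: [-0.6, -0.5, -0.4]
finger_gap: 0.0455
finger_force: 0.0
nest 0 empty
nest 1 err mm [ 1.3 -2.4] pose [ 0.6487 -0.0551 -0.1475] 0.23
nest 2 err mm [ 1.9 -0.5] pose [ 0.6584 -0.002  -0.18  ] 0.23
nest 3 err mm [ 2.2 -0.4] pose [ 0.6678  0.0493 -0.2173] 0.27
nest spin 10.02 dx 15.31 dy 1.19 | z 0.3173 gap 0.0464 F [ 2.3 -1.3  4.9] t 46.3
```

```bash
python3 -m pendant '[{"dx":0,"dy":0,"dz":0,"spin":1,"fingers":0.5},{"dx":0,"dy":0,"dz":0,"spin":1,"fingers":0.5},{"dx":0,"dy":0,"dz":0,"spin":1,"fingers":0.5},{"dx":0,"dy":0,"dz":0,"spin":1,"fingers":0.5},{"dx":0,"dy":0,"dz":0,"spin":1,"fingers":0.5},{"dx":0,"dy":0,"dz":0,"spin":1,"fingers":0.5},{"dx":0,"dy":0,"dz":0,"spin":1,"fingers":0.5},{"dx":0,"dy":0,"dz":0,"spin":1,"fingers":0.5}]'
python3 -m pendant '[{"dx":0,"dy":0,"dz":0,"spin":1,"fingers":0.5},{"dx":0,"dy":0,"dz":0,"spin":1,"fingers":0.5},{"dx":0.95,"dy":0.07,"dz":0,"spin":0,"fingers":0.5},{"dx":0.95,"dy":0.07,"dz":0,"spin":0,"fingers":0.5},{"dx":0.95,"dy":0.07,"dz":0,"spin":0,"fingers":0.5},{"dx":0.95,"dy":0.07,"dz":0,"spin":0,"fingers":0.5},{"dx":0.95,"dy":0.07,"dz":0,"spin":0,"fingers":0.5},{"dx":0.95,"dy":0.07,"dz":0,"spin":0,"fingers":0.5}]'
python3 -m pendant '[{"dx":0.95,"dy":0.07,"dz":0,"spin":0,"fingers":0.5},{"dx":0.95,"dy":0.07,"dz":0,"spin":0,"fingers":0.5},{"dx":0.95,"dy":0.07,"dz":0,"spin":0,"fingers":0.5},{"dx":0.95,"dy":0.08,"dz":0,"spin":0,"fingers":0.5},{"dx":0.95,"dy":0.08,"dz":0,"spin":0,"fingers":0.5},{"dx":0.95,"dy":0.08,"dz":0,"spin":0,"fingers":0.5},{"dx":0.95,"dy":0.08,"dz":0,"spin":0,"fingers":0.5},{"dx":0.95,"dy":0.08,"dz":0,"spin":0,"fingers":0.5}]'
python3 -m pendant '[{"dx":0.95,"dy":0.08,"dz":0,"spin":0,"fingers":0.5},{"dx":0.95,"dy":0.08,"dz":0,"spin":0,"fingers":0.5},{"dx":0,"dy":0,"dz":0,"spin":0,"fingers":0.5},{"dx":0,"dy":0,"dz":0,"spin":0,"fingers":0.5},{"dx":0,"dy":0,"dz":0,"spin":0,"fingers":0.5}]'
python3 plan.py n 1
```

```text
clock: 46.98
tool_pos: [0.5497, -0.4234, 0.3092]
tcp_rot: [0.721, 0.693, 0.0, 0.001]
wrist_force: [0.3, -0.2, 0.1]
finger_gap: 0.0475
finger_force: 0.0
clock: 47.65
tool_pos: [0.585, -0.2838, 0.3093]
tcp_rot: [0.766, 0.643, 0.0, 0.001]
wrist_force: [0.5, -1.5, 0.1]
finger_gap: 0.0476
finger_force: 0.0
clock: 48.32
tool_pos: [0.6331, -0.0993, 0.3093]
tcp_rot: [0.766, 0.643, 0.0, 0.001]
wrist_force: [0.7, 0.5, -0.5]
finger_gap: 0.0476
finger_force: 0.0
clock: 48.73
tool_pos: [0.645, -0.0546, 0.3088]
tcp_rot: [0.766, 0.643, 0.0, 0.0]
wrist_force: [-0.0, -0.2, -0.1]
finger_gap: 0.0472
finger_force: 0.0
nest spin 0.02 dx 0.09 dy 0.08 | z 0.3088 gap 0.0472 F [-0.  -0.2 -0.1] t 48.7
```

Down 3.55 units to about 0.220, then grip and lift.

```bash
python3 -m pendant '[{"dx":0.04,"dy":0.06,"dz":1,"spin":0,"fingers":0.5},{"dx":0,"dy":0,"dz":1,"spin":0,"fingers":0.5},{"dx":0,"dy":0,"dz":0.8,"spin":0,"fingers":0.5},{"dx":0,"dy":0,"dz":0.5,"spin":0,"fingers":0.5},{"dx":0,"dy":0,"dz":0.25,"spin":0,"fingers":0.5},{"dx":0,"dy":0,"dz":0,"spin":0,"fingers":0.5},{"dx":0,"dy":0,"dz":0,"spin":0,"fingers":0.3},{"dx":0,"dy":0,"dz":0,"spin":0,"fingers":0}]'
python3 -m pendant '[{"dx":0,"dy":0,"dz":0,"spin":0,"fingers":0},{"dx":0,"dy":0,"dz":0,"spin":0,"fingers":0},{"dx":0,"dy":0,"dz":0,"spin":0,"fingers":0},{"dx":0,"dy":0,"dz":0,"spin":0,"fingers":0},{"dx":0,"dy":0,"dz":0,"spin":0,"fingers":0},{"dx":0,"dy":0,"dz":0,"spin":0,"fingers":0}]'
python3 plan.py n 1
python3 -m pendant '[{"dx":0,"dy":0,"dz":-0.3,"spin":0,"fingers":0},{"dx":0,"dy":0,"dz":-0.7,"spin":0,"fingers":0},{"dx":0,"dy":0,"dz":-1,"spin":0,"fingers":0},{"dx":0,"dy":0,"dz":-1,"spin":0,"fingers":0},{"dx":0,"dy":0,"dz":-1,"spin":0,"fingers":0},{"dx":0,"dy":0,"dz":0,"spin":0,"fingers":0},{"dx":0,"dy":0,"dz":0,"spin":0,"fingers":0}]'
python3 plan.py t 1
```

```text
clock: 49.4
tool_pos: [0.6474, -0.054, 0.2213]
tcp_rot: [0.766, 0.643, 0.001, 0.001]
wrist_force: [-0.1, -0.5, 0.1]
finger_gap: 0.039
finger_force: 0.0
clock: 49.9
tool_pos: [0.6469, -0.0536, 0.2199]
tcp_rot: [0.766, 0.643, 0.0, 0.0]
wrist_force: [-0.1, 0.1, 0.9]
finger_gap: 0.0099
finger_force: 30.0
nest spin 0.02 dx 0.04 dy 0.01 | z 0.2199 gap 0.0099 F [-0.1  0.1  0.9] t 49.9
clock: 50.48
tool_pos: [0.647, -0.0536, 0.3212]
tcp_rot: [0.766, 0.643, 0.001, 0.001]
wrist_force: [-0.2, 0.4, -2.2]
finger_gap: 0.0098
finger_force: 30.0
tray spin -10.00 dx -8.84 dy -10.76 | z 0.3212 gap 0.0098 F [-0.2  0.4 -2.2] t 50.5
```

```bash
python3 -m pendant '[{"dx":0,"dy":0,"dz":0,"spin":-1,"fingers":0},{"dx":0,"dy":0,"dz":0,"spin":-1,"fingers":0},{"dx":0,"dy":0,"dz":0,"spin":-1,"fingers":0},{"dx":0,"dy":0,"dz":0,"spin":-1,"fingers":0},{"dx":0,"dy":0,"dz":0,"spin":-1,"fingers":0},{"dx":0,"dy":0,"dz":0,"spin":-1,"fingers":0},{"dx":0,"dy":0,"dz":0,"spin":-1,"fingers":0},{"dx":0,"dy":0,"dz":0,"spin":-1,"fingers":0}]'
python3 -m pendant '[{"dx":0,"dy":0,"dz":0,"spin":-1,"fingers":0},{"dx":0,"dy":0,"dz":0,"spin":-1,"fingers":0},{"dx":-0.8,"dy":-0.98,"dz":0,"spin":0,"fingers":0},{"dx":-0.8,"dy":-0.98,"dz":0,"spin":0,"fingers":0},{"dx":-0.8,"dy":-0.98,"dz":0,"spin":0,"fingers":0},{"dx":-0.8,"dy":-0.98,"dz":0,"spin":0,"fingers":0},{"dx":-0.8,"dy":-0.98,"dz":0,"spin":0,"fingers":0},{"dx":-0.8,"dy":-0.98,"dz":0,"spin":0,"fingers":0}]'
python3 -m pendant '[{"dx":-0.8,"dy":-0.98,"dz":0,"spin":0,"fingers":0},{"dx":-0.8,"dy":-0.98,"dz":0,"spin":0,"fingers":0},{"dx":-0.8,"dy":-0.98,"dz":0,"spin":0,"fingers":0},{"dx":-0.8,"dy":-0.98,"dz":0,"spin":0,"fingers":0},{"dx":-0.8,"dy":-0.96,"dz":0,"spin":0,"fingers":0},{"dx":0,"dy":0,"dz":0,"spin":0,"fingers":0}]'
python3 -m pendant '[{"dx":0,"dy":0,"dz":1,"spin":0,"fingers":0},{"dx":0,"dy":0,"dz":1,"spin":0,"fingers":0},{"dx":0,"dy":0,"dz":0.6,"spin":0,"fingers":0},{"dx":0,"dy":0,"dz":0,"spin":0,"fingers":0},{"dx":0,"dy":0,"dz":0,"spin":0,"fingers":0},{"dx":0,"dy":0,"dz":0,"spin":0,"fingers":0}]'
python3 plan.py t 1
```

```text
clock: 51.15
tool_pos: [0.6458, -0.0534, 0.316]
tcp_rot: [0.558, 0.83, -0.001, -0.002]
wrist_force: [0.0, 0.9, -2.3]
finger_gap: 0.0097
finger_force: 30.0
clock: 51.82
tool_pos: [0.5778, -0.2318, 0.3162]
tcp_rot: [0.5, 0.866, -0.0, -0.003]
wrist_force: [0.9, -1.0, -2.2]
finger_gap: 0.0099
finger_force: 30.0
clock: 52.32
tool_pos: [0.521, -0.3824, 0.3164]
tcp_rot: [0.502, 0.865, -0.001, -0.002]
wrist_force: [-0.3, 0.2, -1.8]
finger_gap: 0.0099
finger_force: 30.0
clock: 52.82
tool_pos: [0.524, -0.3785, 0.255]
tcp_rot: [0.5, 0.866, -0.0, 0.0]
wrist_force: [-0.6, 0.5, -0.5]
finger_gap: 0.0098
finger_force: 30.0
tray spin 0.01 dx -0.04 dy -0.00 | z 0.2550 gap 0.0098 F [-0.6  0.5 -0.5] t 52.8
```

```bash
python3 -m pendant '[{"dx":0,"dy":0,"dz":0.4,"spin":0,"fingers":0},{"dx":0,"dy":0,"dz":0.2,"spin":0,"fingers":0},{"dx":0,"dy":0,"dz":0.2,"spin":0,"fingers":0},{"dx":0,"dy":0,"dz":0.2,"spin":0,"fingers":0},{"dx":0,"dy":0,"dz":0.1,"spin":0,"fingers":0},{"dx":0,"dy":0,"dz":0.1,"spin":0,"fingers":0},{"dx":0,"dy":0,"dz":0,"spin":0,"fingers":0},{"dx":0,"dy":0,"dz":0,"spin":0,"fingers":0}]'
python3 plan.py t 1
python3 -m pendant '[{"dx":0,"dy":0,"dz":0.08,"spin":0,"fingers":0},{"dx":0,"dy":0,"dz":0.08,"spin":0,"fingers":0},{"dx":0,"dy":0,"dz":0.04,"spin":0,"fingers":0},{"dx":0,"dy":0,"dz":0,"spin":0,"fingers":0},{"dx":0,"dy":0,"dz":0,"spin":0,"fingers":0}]'
python3 plan.py t 1
```

```text
clock: 53.48
tool_pos: [0.5237, -0.3786, 0.2244]
tcp_rot: [0.5, 0.866, 0.0, -0.0]
wrist_force: [0.0, -0.7, -1.5]
finger_gap: 0.0095
finger_force: 30.0
tray spin 0.00 dx -0.04 dy 0.01 | z 0.2244 gap 0.0095 F [ 0.  -0.7 -1.5] t 53.5
clock: 53.9
tool_pos: [0.5238, -0.3787, 0.2199]
tcp_rot: [0.5, 0.866, -0.0, 0.0]
wrist_force: [-0.4, 0.2, -0.1]
finger_gap: 0.0097
finger_force: 30.0
tray spin 0.00 dx -0.04 dy 0.01 | z 0.2199 gap 0.0097 F [-0.4  0.2 -0.1] t 53.9
```

```bash
python3 -m pendant '[{"dx":0,"dy":0,"dz":0,"spin":0,"fingers":0.2},{"dx":0,"dy":0,"dz":0,"spin":0,"fingers":0.3},{"dx":0,"dy":0,"dz":0,"spin":0,"fingers":0.4},{"dx":0,"dy":0,"dz":0,"spin":0,"fingers":0.4},{"dx":0,"dy":0,"dz":-0.5,"spin":0,"fingers":0.4},{"dx":0,"dy":0,"dz":-1,"spin":0,"fingers":0.4},{"dx":0,"dy":0,"dz":-1,"spin":0,"fingers":0.5},{"dx":0,"dy":0,"dz":-1,"spin":0,"fingers":0.5}]'
python3 nestlook.py
python3 plan.py n 2
```

```text
clock: 54.57
tool_pos: [0.5236, -0.3785, 0.3087]
tcp_rot: [0.5, 0.866, 0.0, -0.0]
wrist_force: [1.4, -1.0, -0.5]
finger_gap: 0.0447
finger_force: 0.0
nest 0 empty
nest 1 err mm [-3.2  1.1] pose [ 0.6442 -0.0516 -0.4042] 4.06
nest 2 err mm [ 1.9 -0.5] pose [ 0.6584 -0.002  -0.1929] 0.23
nest 3 err mm [ 2.2 -0.4] pose [ 0.6678  0.0493 -0.2173] 0.27
nest spin 10.02 dx 15.81 dy 2.53 | z 0.3157 gap 0.0463 F [ 1.5 -0.9  3.4] t 54.6
```

```bash
python3 -m pendant '[{"dx":0,"dy":0,"dz":0,"spin":1,"fingers":0.5},{"dx":0,"dy":0,"dz":0,"spin":1,"fingers":0.5},{"dx":0,"dy":0,"dz":0,"spin":1,"fingers":0.5},{"dx":0,"dy":0,"dz":0,"spin":1,"fingers":0.5},{"dx":0,"dy":0,"dz":0,"spin":1,"fingers":0.5},{"dx":0,"dy":0,"dz":0,"spin":1,"fingers":0.5},{"dx":0,"dy":0,"dz":0,"spin":1,"fingers":0.5},{"dx":0,"dy":0,"dz":0,"spin":1,"fingers":0.5}]'
python3 -m pendant '[{"dx":0,"dy":0,"dz":0,"spin":1,"fingers":0.5},{"dx":0,"dy":0,"dz":0,"spin":1,"fingers":0.5},{"dx":0.99,"dy":0.16,"dz":0,"spin":0,"fingers":0.5},{"dx":0.99,"dy":0.16,"dz":0,"spin":0,"fingers":0.5},{"dx":0.99,"dy":0.16,"dz":0,"spin":0,"fingers":0.5},{"dx":0.99,"dy":0.16,"dz":0,"spin":0,"fingers":0.5},{"dx":0.99,"dy":0.16,"dz":0,"spin":0,"fingers":0.5},{"dx":0.99,"dy":0.16,"dz":0,"spin":0,"fingers":0.5}]'
python3 -m pendant '[{"dx":0.99,"dy":0.16,"dz":0,"spin":0,"fingers":0.5},{"dx":0.99,"dy":0.16,"dz":0,"spin":0,"fingers":0.5},{"dx":0.99,"dy":0.16,"dz":0,"spin":0,"fingers":0.5},{"dx":0.99,"dy":0.16,"dz":0,"spin":0,"fingers":0.5},{"dx":0.99,"dy":0.16,"dz":0,"spin":0,"fingers":0.5},{"dx":0.99,"dy":0.16,"dz":0,"spin":0,"fingers":0.5},{"dx":0.99,"dy":0.16,"dz":0,"spin":0,"fingers":0.5},{"dx":0.99,"dy":0.16,"dz":0,"spin":0,"fingers":0.5}]'
python3 -m pendant '[{"dx":0.98,"dy":0.16,"dz":0,"spin":0,"fingers":0.5},{"dx":0.97,"dy":0.15,"dz":0,"spin":0,"fingers":0.5},{"dx":0,"dy":0,"dz":0,"spin":0,"fingers":0.5},{"dx":0,"dy":0,"dz":0,"spin":0,"fingers":0.5},{"dx":0,"dy":0,"dz":0,"spin":0,"fingers":0.5},{"dx":0,"dy":0,"dz":0,"spin":0,"fingers":0.5}]'
python3 plan.py n 2
```

```text
clock: 55.28
tool_pos: [0.5237, -0.3786, 0.3078]
tcp_rot: [0.721, 0.693, 0.0, 0.0]
wrist_force: [-0.0, 0.6, -0.3]
finger_gap: 0.0475
finger_force: 0.0
clock: 55.95
tool_pos: [0.5734, -0.2354, 0.3079]
tcp_rot: [0.766, 0.643, 0.0, 0.0]
wrist_force: [0.4, -0.8, 0.1]
finger_gap: 0.0473
finger_force: 0.0
clock: 56.62
tool_pos: [0.6394, -0.0459, 0.3079]
tcp_rot: [0.766, 0.643, 0.0, 0.0]
wrist_force: [0.7, 0.5, 0.2]
finger_gap: 0.0476
finger_force: 0.0
clock: 57.12
tool_pos: [0.6549, -0.0014, 0.3072]
tcp_rot: [0.766, 0.642, -0.0, 0.0]
wrist_force: [-0.5, -0.5, 0.1]
finger_gap: 0.0475
finger_force: 0.0
nest spin 0.01 dx 0.01 dy 0.06 | z 0.3072 gap 0.0475 F [-0.5 -0.5  0.1] t 57.1
```

```bash
python3 -m pendant '[{"dx":0,"dy":0.05,"dz":1,"spin":0,"fingers":0.5},{"dx":0,"dy":0,"dz":1,"spin":0,"fingers":0.5},{"dx":0,"dy":0,"dz":0.8,"spin":0,"fingers":0.5},{"dx":0,"dy":0,"dz":0.5,"spin":0,"fingers":0.5},{"dx":0,"dy":0,"dz":0.2,"spin":0,"fingers":0.5},{"dx":0,"dy":0,"dz":0,"spin":0,"fingers":0.5},{"dx":0,"dy":0,"dz":0,"spin":0,"fingers":0.3},{"dx":0,"dy":0,"dz":0,"spin":0,"fingers":0}]'
python3 -m pendant '[{"dx":0,"dy":0,"dz":0,"spin":0,"fingers":0},{"dx":0,"dy":0,"dz":0,"spin":0,"fingers":0},{"dx":0,"dy":0,"dz":0,"spin":0,"fingers":0},{"dx":0,"dy":0,"dz":0,"spin":0,"fingers":0},{"dx":0,"dy":0,"dz":0,"spin":0,"fingers":0},{"dx":0,"dy":0,"dz":0,"spin":0,"fingers":0}]'
python3 plan.py n 2
python3 -m pendant '[{"dx":0,"dy":0,"dz":-0.3,"spin":0,"fingers":0},{"dx":0,"dy":0,"dz":-0.7,"spin":0,"fingers":0},{"dx":0,"dy":0,"dz":-1,"spin":0,"fingers":0},{"dx":0,"dy":0,"dz":-1,"spin":0,"fingers":0},{"dx":0,"dy":0,"dz":-1,"spin":0,"fingers":0},{"dx":0,"dy":0,"dz":0,"spin":0,"fingers":0},{"dx":0,"dy":0,"dz":0,"spin":0,"fingers":0}]'
python3 plan.py t 2
```

```text
clock: 57.78
tool_pos: [0.6571, -0.001, 0.2214]
tcp_rot: [0.766, 0.643, 0.001, 0.001]
wrist_force: [-0.1, -0.4, 0.6]
finger_gap: 0.0394
finger_force: 0.0
clock: 58.28
tool_pos: [0.6566, -0.0006, 0.2199]
tcp_rot: [0.766, 0.643, 0.0, 0.0]
wrist_force: [0.5, 0.1, 0.7]
finger_gap: 0.0098
finger_force: 30.0
nest spin 0.02 dx -0.03 dy 0.00 | z 0.2199 gap 0.0098 F [0.5 0.1 0.7] t 58.3
clock: 58.87
tool_pos: [0.6567, -0.0007, 0.3215]
tcp_rot: [0.766, 0.643, 0.001, 0.001]
wrist_force: [-0.0, 0.3, -1.8]
finger_gap: 0.0102
finger_force: 30.0
tray spin -10.00 dx -8.40 dy -12.15 | z 0.3215 gap 0.0102 F [-0.   0.3 -1.8] t 58.9
```

```bash
python3 -m pendant '[{"dx":0,"dy":0,"dz":0,"spin":-1,"fingers":0},{"dx":0,"dy":0,"dz":0,"spin":-1,"fingers":0},{"dx":0,"dy":0,"dz":0,"spin":-1,"fingers":0},{"dx":0,"dy":0,"dz":0,"spin":-1,"fingers":0},{"dx":0,"dy":0,"dz":0,"spin":-1,"fingers":0},{"dx":0,"dy":0,"dz":0,"spin":-1,"fingers":0},{"dx":0,"dy":0,"dz":0,"spin":-1,"fingers":0},{"dx":0,"dy":0,"dz":0,"spin":-1,"fingers":0}]'
python3 -m pendant '[{"dx":0,"dy":0,"dz":0,"spin":-1,"fingers":0},{"dx":0,"dy":0,"dz":0,"spin":-1,"fingers":0},{"dx":-0.64,"dy":-0.93,"dz":0,"spin":0,"fingers":0},{"dx":-0.64,"dy":-0.93,"dz":0,"spin":0,"fingers":0},{"dx":-0.64,"dy":-0.93,"dz":0,"spin":0,"fingers":0},{"dx":-0.64,"dy":-0.93,"dz":0,"spin":0,"fingers":0},{"dx":-0.64,"dy":-0.93,"dz":0,"spin":0,"fingers":0},{"dx":-0.64,"dy":-0.93,"dz":0,"spin":0,"fingers":0}]'
python3 -m pendant '[{"dx":-0.64,"dy":-0.94,"dz":0,"spin":0,"fingers":0},{"dx":-0.64,"dy":-0.94,"dz":0,"spin":0,"fingers":0},{"dx":-0.64,"dy":-0.94,"dz":0,"spin":0,"fingers":0},{"dx":-0.65,"dy":-0.94,"dz":0,"spin":0,"fingers":0},{"dx":-0.65,"dy":-0.94,"dz":0,"spin":0,"fingers":0},{"dx":-0.65,"dy":-0.94,"dz":0,"spin":0,"fingers":0},{"dx":-0.65,"dy":-0.93,"dz":0,"spin":0,"fingers":0},{"dx":0,"dy":0,"dz":0,"spin":0,"fingers":0}]'
python3 -m pendant '[{"dx":0,"dy":0,"dz":1,"spin":0,"fingers":0},{"dx":0,"dy":0,"dz":1,"spin":0,"fingers":0},{"dx":0,"dy":0,"dz":0.6,"spin":0,"fingers":0},{"dx":0,"dy":0,"dz":0,"spin":0,"fingers":0},{"dx":0,"dy":0,"dz":0,"spin":0,"fingers":0},{"dx":0,"dy":0,"dz":0,"spin":0,"fingers":0}]'
python3 plan.py t 2
```

```text
clock: 59.53
tool_pos: [0.6555, -0.0006, 0.3161]
tcp_rot: [0.558, 0.83, -0.001, -0.002]
wrist_force: [0.1, -0.2, -2.1]
finger_gap: 0.0099
finger_force: 30.0
clock: 60.2
tool_pos: [0.582, -0.1543, 0.3165]
tcp_rot: [0.5, 0.866, -0.0, -0.002]
wrist_force: [0.6, -0.2, -1.3]
finger_gap: 0.01
finger_force: 30.0
clock: 60.87
tool_pos: [0.4953, -0.3365, 0.3167]
tcp_rot: [0.502, 0.865, -0.001, -0.002]
wrist_force: [-0.4, 0.4, -2.0]
finger_gap: 0.0096
finger_force: 30.0
clock: 61.37
tool_pos: [0.498, -0.3333, 0.2546]
tcp_rot: [0.5, 0.866, 0.0, -0.0]
wrist_force: [-0.5, 0.4, -2.2]
finger_gap: 0.0099
finger_force: 30.0
tray spin 0.01 dx -0.05 dy -0.00 | z 0.2546 gap 0.0099 F [-0.5  0.4 -2.2] t 61.4
```

```bash
python3 -m pendant '[{"dx":0,"dy":0,"dz":0.4,"spin":0,"fingers":0},{"dx":0,"dy":0,"dz":0.2,"spin":0,"fingers":0},{"dx":0,"dy":0,"dz":0.2,"spin":0,"fingers":0},{"dx":0,"dy":0,"dz":0.2,"spin":0,"fingers":0},{"dx":0,"dy":0,"dz":0.1,"spin":0,"fingers":0},{"dx":0,"dy":0,"dz":0.1,"spin":0,"fingers":0},{"dx":0,"dy":0,"dz":0,"spin":0,"fingers":0},{"dx":0,"dy":0,"dz":0,"spin":0,"fingers":0}]'
python3 -m pendant '[{"dx":0,"dy":0,"dz":0.08,"spin":0,"fingers":0},{"dx":0,"dy":0,"dz":0.08,"spin":0,"fingers":0},{"dx":0,"dy":0,"dz":0.03,"spin":0,"fingers":0},{"dx":0,"dy":0,"dz":0,"spin":0,"fingers":0},{"dx":0,"dy":0,"dz":0,"spin":0,"fingers":0}]'
python3 plan.py t 2
```

```text
clock: 62.03
tool_pos: [0.4978, -0.3335, 0.2245]
tcp_rot: [0.5, 0.866, -0.0, -0.0]
wrist_force: [-0.7, -1.0, -1.5]
finger_gap: 0.0101
finger_force: 30.0
clock: 62.45
tool_pos: [0.4978, -0.3336, 0.2198]
tcp_rot: [0.5, 0.866, -0.0, 0.0]
wrist_force: [-0.9, -0.3, -1.3]
finger_gap: 0.01
finger_force: 30.0
tray spin 0.00 dx -0.04 dy 0.01 | z 0.2198 gap 0.0100 F [-0.9 -0.3 -1.3] t 62.5
```

```bash
python3 -m pendant '[{"dx":0,"dy":0,"dz":0,"spin":0,"fingers":0.2},{"dx":0,"dy":0,"dz":0,"spin":0,"fingers":0.3},{"dx":0,"dy":0,"dz":0,"spin":0,"fingers":0.4},{"dx":0,"dy":0,"dz":0,"spin":0,"fingers":0.4},{"dx":0,"dy":0,"dz":-0.5,"spin":0,"fingers":0.4},{"dx":0,"dy":0,"dz":-1,"spin":0,"fingers":0.4},{"dx":0,"dy":0,"dz":-1,"spin":0,"fingers":0.5},{"dx":0,"dy":0,"dz":-1,"spin":0,"fingers":0.5}]'
python3 nestlook.py
python3 plan.py n 3
```

```text
clock: 63.12
tool_pos: [0.4977, -0.3334, 0.3091]
tcp_rot: [0.5, 0.866, -0.0, 0.0]
wrist_force: [0.7, 0.4, -0.1]
finger_gap: 0.0451
finger_force: 0.0
nest 0 empty
nest 1 empty
nest 2 err mm [-1.  -1.3] pose [ 0.6554 -0.0028 -0.1851] 4.28
nest 3 err mm [ 2.2 -0.5] pose [ 0.6677  0.0492 -0.2236] 0.26
nest spin 10.02 dx 16.30 dy 3.86 | z 0.3157 gap 0.0461 F [ 2.1 -0.7  2.4] t 63.2
```

```bash
python3 -m pendant '[{"dx":0,"dy":0,"dz":0,"spin":1,"fingers":0.5},{"dx":0,"dy":0,"dz":0,"spin":1,"fingers":0.5},{"dx":0,"dy":0,"dz":0,"spin":1,"fingers":0.5},{"dx":0,"dy":0,"dz":0,"spin":1,"fingers":0.5},{"dx":0,"dy":0,"dz":0,"spin":1,"fingers":0.5},{"dx":0,"dy":0,"dz":0,"spin":1,"fingers":0.5},{"dx":0,"dy":0,"dz":0,"spin":1,"fingers":0.5},{"dx":0,"dy":0,"dz":0,"spin":1,"fingers":0.5}]'
python3 -m pendant '[{"dx":0,"dy":0,"dz":0,"spin":1,"fingers":0.5},{"dx":0,"dy":0,"dz":0,"spin":1,"fingers":0.5},{"dx":0.96,"dy":0.23,"dz":0,"spin":0,"fingers":0.5},{"dx":0.96,"dy":0.23,"dz":0,"spin":0,"fingers":0.5},{"dx":0.96,"dy":0.23,"dz":0,"spin":0,"fingers":0.5},{"dx":0.96,"dy":0.23,"dz":0,"spin":0,"fingers":0.5},{"dx":0.96,"dy":0.23,"dz":0,"spin":0,"fingers":0.5},{"dx":0.96,"dy":0.23,"dz":0,"spin":0,"fingers":0.5}]'
python3 -m pendant '[{"dx":0.96,"dy":0.23,"dz":0,"spin":0,"fingers":0.5},{"dx":0.96,"dy":0.23,"dz":0,"spin":0,"fingers":0.5},{"dx":0.96,"dy":0.23,"dz":0,"spin":0,"fingers":0.5},{"dx":0.96,"dy":0.23,"dz":0,"spin":0,"fingers":0.5},{"dx":0.96,"dy":0.23,"dz":0,"spin":0,"fingers":0.5},{"dx":0.96,"dy":0.22,"dz":0,"spin":0,"fingers":0.5},{"dx":0.96,"dy":0.22,"dz":0,"spin":0,"fingers":0.5},{"dx":0.96,"dy":0.22,"dz":0,"spin":0,"fingers":0.5}]'
python3 -m pendant '[{"dx":0.95,"dy":0.22,"dz":0,"spin":0,"fingers":0.5},{"dx":0.95,"dy":0.22,"dz":0,"spin":0,"fingers":0.5},{"dx":0.95,"dy":0.24,"dz":0,"spin":0,"fingers":0.5},{"dx":0,"dy":0,"dz":0,"spin":0,"fingers":0.5},{"dx":0,"dy":0,"dz":0,"spin":0,"fingers":0.5},{"dx":0,"dy":0,"dz":0,"spin":0,"fingers":0.5},{"dx":0,"dy":0,"dz":0,"spin":0,"fingers":0.5}]'
python3 plan.py n 3
```

```text
clock: 63.83
tool_pos: [0.4978, -0.3336, 0.3081]
tcp_rot: [0.721, 0.693, 0.0, 0.001]
wrist_force: [-0.4, -0.8, -0.5]
finger_gap: 0.0477
finger_force: 0.0
clock: 64.5
tool_pos: [0.5572, -0.1966, 0.3082]
tcp_rot: [0.766, 0.643, 0.0, 0.001]
wrist_force: [0.1, 0.4, -0.0]
finger_gap: 0.0473
finger_force: 0.0
clock: 65.17
tool_pos: [0.6351, -0.0153, 0.3081]
tcp_rot: [0.766, 0.643, 0.0, 0.0]
wrist_force: [0.5, -0.1, -0.6]
finger_gap: 0.0472
finger_force: 0.0
clock: 65.75
tool_pos: [0.6636, 0.0498, 0.3074]
tcp_rot: [0.766, 0.642, -0.0, 0.0]
wrist_force: [0.0, -0.4, -0.7]
finger_gap: 0.0474
finger_force: 0.0
nest spin 0.01 dx 0.01 dy 0.08 | z 0.3074 gap 0.0474 F [ 0.  -0.4 -0.7] t 65.8
```

```bash
python3 -m pendant '[{"dx":0,"dy":0.06,"dz":1,"spin":0,"fingers":0.5},{"dx":0,"dy":0,"dz":1,"spin":0,"fingers":0.5},{"dx":0,"dy":0,"dz":0.8,"spin":0,"fingers":0.5},{"dx":0,"dy":0,"dz":0.5,"spin":0,"fingers":0.5},{"dx":0,"dy":0,"dz":0.2,"spin":0,"fingers":0.5},{"dx":0,"dy":0,"dz":0,"spin":0,"fingers":0.5},{"dx":0,"dy":0,"dz":0,"spin":0,"fingers":0.3},{"dx":0,"dy":0,"dz":0,"spin":0,"fingers":0}]'
python3 -m pendant '[{"dx":0,"dy":0,"dz":0,"spin":0,"fingers":0},{"dx":0,"dy":0,"dz":0,"spin":0,"fingers":0},{"dx":0,"dy":0,"dz":0,"spin":0,"fingers":0},{"dx":0,"dy":0,"dz":0,"spin":0,"fingers":0},{"dx":0,"dy":0,"dz":0,"spin":0,"fingers":0},{"dx":0,"dy":0,"dz":0,"spin":0,"fingers":0}]'
python3 plan.py n 3
python3 -m pendant '[{"dx":0,"dy":0,"dz":-0.3,"spin":0,"fingers":0},{"dx":0,"dy":0,"dz":-0.7,"spin":0,"fingers":0},{"dx":0,"dy":0,"dz":-1,"spin":0,"fingers":0},{"dx":0,"dy":0,"dz":-1,"spin":0,"fingers":0},{"dx":0,"dy":0,"dz":-1,"spin":0,"fingers":0},{"dx":0,"dy":0,"dz":0,"spin":0,"fingers":0},{"dx":0,"dy":0,"dz":0,"spin":0,"fingers":0}]'
python3 plan.py t 3
```

```text
clock: 66.42
tool_pos: [0.6661, 0.0503, 0.2216]
tcp_rot: [0.766, 0.643, 0.001, 0.001]
wrist_force: [-0.1, 0.6, 0.6]
finger_gap: 0.0391
finger_force: 0.0
clock: 66.92
tool_pos: [0.6655, 0.0505, 0.2201]
tcp_rot: [0.766, 0.643, 0.0, 0.0]
wrist_force: [0.8, 0.1, 0.3]
finger_gap: 0.0101
finger_force: 30.0
nest spin 0.02 dx -0.03 dy 0.01 | z 0.2201 gap 0.0101 F [0.8 0.1 0.3] t 66.9
clock: 67.5
tool_pos: [0.6657, 0.0505, 0.3216]
tcp_rot: [0.766, 0.643, 0.001, 0.001]
wrist_force: [-0.1, 0.5, -2.9]
finger_gap: 0.0097
finger_force: 30.0
tray spin -10.00 dx -7.91 dy -13.48 | z 0.3216 gap 0.0097 F [-0.1  0.5 -2.9] t 67.5
```

```bash
python3 -m pendant '[{"dx":0,"dy":0,"dz":0,"spin":-1,"fingers":0},{"dx":0,"dy":0,"dz":0,"spin":-1,"fingers":0},{"dx":0,"dy":0,"dz":0,"spin":-1,"fingers":0},{"dx":0,"dy":0,"dz":0,"spin":-1,"fingers":0},{"dx":0,"dy":0,"dz":0,"spin":-1,"fingers":0},{"dx":0,"dy":0,"dz":0,"spin":-1,"fingers":0},{"dx":0,"dy":0,"dz":0,"spin":-1,"fingers":0},{"dx":0,"dy":0,"dz":0,"spin":-1,"fingers":0}]'
python3 -m pendant '[{"dx":0,"dy":0,"dz":0,"spin":-1,"fingers":0},{"dx":0,"dy":0,"dz":0,"spin":-1,"fingers":0},{"dx":-0.56,"dy":-0.96,"dz":0,"spin":0,"fingers":0},{"dx":-0.56,"dy":-0.96,"dz":0,"spin":0,"fingers":0},{"dx":-0.56,"dy":-0.96,"dz":0,"spin":0,"fingers":0},{"dx":-0.56,"dy":-0.96,"dz":0,"spin":0,"fingers":0},{"dx":-0.56,"dy":-0.96,"dz":0,"spin":0,"fingers":0},{"dx":-0.56,"dy":-0.96,"dz":0,"spin":0,"fingers":0}]'
python3 -m pendant '[{"dx":-0.56,"dy":-0.96,"dz":0,"spin":0,"fingers":0},{"dx":-0.56,"dy":-0.96,"dz":0,"spin":0,"fingers":0},{"dx":-0.56,"dy":-0.96,"dz":0,"spin":0,"fingers":0},{"dx":-0.56,"dy":-0.96,"dz":0,"spin":0,"fingers":0},{"dx":-0.56,"dy":-0.96,"dz":0,"spin":0,"fingers":0},{"dx":-0.56,"dy":-0.96,"dz":0,"spin":0,"fingers":0},{"dx":-0.57,"dy":-0.98,"dz":0,"spin":0,"fingers":0},{"dx":-0.57,"dy":-0.98,"dz":0,"spin":0,"fingers":0}]'
python3 -m pendant '[{"dx":0,"dy":0,"dz":0,"spin":0,"fingers":0},{"dx":0,"dy":0,"dz":1,"spin":0,"fingers":0},{"dx":0,"dy":0,"dz":1,"spin":0,"fingers":0},{"dx":0,"dy":0,"dz":0.6,"spin":0,"fingers":0},{"dx":0,"dy":0,"dz":0,"spin":0,"fingers":0},{"dx":0,"dy":0,"dz":0,"spin":0,"fingers":0},{"dx":0,"dy":0,"dz":0,"spin":0,"fingers":0}]'
python3 plan.py t 3
```

```text
clock: 68.17
tool_pos: [0.6644, 0.0504, 0.3162]
tcp_rot: [0.558, 0.83, -0.001, -0.002]
wrist_force: [-0.1, -0.0, -1.9]
finger_gap: 0.0096
finger_force: 30.0
clock: 68.83
tool_pos: [0.5809, -0.095, 0.3165]
tcp_rot: [0.5, 0.866, -0.001, -0.002]
wrist_force: [0.8, 0.2, -2.1]
finger_gap: 0.01
finger_force: 30.0
clock: 69.5
tool_pos: [0.47, -0.2887, 0.3168]
tcp_rot: [0.5, 0.866, 0.0, -0.002]
wrist_force: [0.7, -0.2, -1.3]
finger_gap: 0.0098
finger_force: 30.0
clock: 70.08
tool_pos: [0.4718, -0.288, 0.2548]
tcp_rot: [0.5, 0.866, 0.0, -0.0]
wrist_force: [0.2, 1.0, -1.4]
finger_gap: 0.0097
finger_force: 30.0
tray spin 0.01 dx -0.06 dy -0.00 | z 0.2548 gap 0.0097 F [ 0.2  1.  -1.4] t 70.1
```

```bash
python3 -m pendant '[{"dx":-0.01,"dy":0,"dz":0.4,"spin":0,"fingers":0},{"dx":0,"dy":0,"dz":0.2,"spin":0,"fingers":0},{"dx":0,"dy":0,"dz":0.2,"spin":0,"fingers":0},{"dx":0,"dy":0,"dz":0.2,"spin":0,"fingers":0},{"dx":0,"dy":0,"dz":0.1,"spin":0,"fingers":0},{"dx":0,"dy":0,"dz":0.1,"spin":0,"fingers":0},{"dx":0,"dy":0,"dz":0,"spin":0,"fingers":0},{"dx":0,"dy":0,"dz":0,"spin":0,"fingers":0}]'
python3 -m pendant '[{"dx":0,"dy":0,"dz":0.08,"spin":0,"fingers":0},{"dx":0,"dy":0,"dz":0.08,"spin":0,"fingers":0},{"dx":0,"dy":0,"dz":0.03,"spin":0,"fingers":0},{"dx":0,"dy":0,"dz":0,"spin":0,"fingers":0},{"dx":0,"dy":0,"dz":0,"spin":0,"fingers":0}]'
python3 plan.py t 3
```

```text
clock: 70.75
tool_pos: [0.4718, -0.2884, 0.2247]
tcp_rot: [0.5, 0.866, 0.0, -0.0]
wrist_force: [-0.3, -0.9, -2.2]
finger_gap: 0.0102
finger_force: 30.0
clock: 71.17
tool_pos: [0.4718, -0.2884, 0.22]
tcp_rot: [0.5, 0.866, -0.0, 0.0]
wrist_force: [0.8, 0.1, -1.9]
finger_gap: 0.0099
finger_force: 30.0
tray spin 0.00 dx -0.05 dy 0.01 | z 0.2200 gap 0.0099 F [ 0.8  0.1 -1.9] t 71.2
```

Release, retreat well clear to +y, then look.

```bash
python3 -m pendant '[{"dx":0,"dy":0,"dz":0,"spin":0,"fingers":0.2},{"dx":0,"dy":0,"dz":0,"spin":0,"fingers":0.3},{"dx":0,"dy":0,"dz":0,"spin":0,"fingers":0.4},{"dx":0,"dy":0,"dz":0,"spin":0,"fingers":0.4},{"dx":0,"dy":0,"dz":-0.5,"spin":0,"fingers":0.4},{"dx":0,"dy":0,"dz":-1,"spin":0,"fingers":0.4},{"dx":0,"dy":0,"dz":-1,"spin":0,"fingers":0.5},{"dx":0,"dy":0,"dz":-1,"spin":0,"fingers":0.5}]'
python3 -m pendant '[{"dx":1,"dy":0,"dz":-0.3,"spin":0,"fingers":0.5},{"dx":1,"dy":0,"dz":-0.3,"spin":0,"fingers":0.5},{"dx":1,"dy":0,"dz":0,"spin":0,"fingers":0.5},{"dx":1,"dy":0,"dz":0,"spin":0,"fingers":0.5},{"dx":1,"dy":0,"dz":0,"spin":0,"fingers":0.5},{"dx":1,"dy":0,"dz":0,"spin":0,"fingers":0.5},{"dx":1,"dy":0,"dz":0,"spin":0,"fingers":0.5},{"dx":1,"dy":0,"dz":0,"spin":0,"fingers":0.5}]'
python3 -m pendant '[{"dx":1,"dy":0,"dz":0,"spin":0,"fingers":0.5},{"dx":1,"dy":0,"dz":0,"spin":0,"fingers":0.5},{"dx":1,"dy":0,"dz":0,"spin":0,"fingers":0.5},{"dx":0,"dy":0,"dz":0,"spin":0,"fingers":0.5},{"dx":0,"dy":0,"dz":0,"spin":0,"fingers":0.5},{"dx":0,"dy":0,"dz":0,"spin":0,"fingers":0.5}]'
python3 - <<'E'
from plan import *
im=arm.get_image('top')[:,:,::-1];sd=arm.get_image('side')[:,:,::-1]
a=cv2.resize(im[190:310,360:480],(400,400),interpolation=cv2.INTER_CUBIC);b=cv2.resize(sd[100:250,290:440],(400,400),interpolation=cv2.INTER_CUBIC)
cv2.imwrite('pics/end.png',np.hstack([a,b]))
for i in range(4):
    s=slot(TRAY,i);uv=proj('top',[s[0],s[1],.035])[0];x,y=np.round(uv).astype(int)
    c,sn=np.cos(s[2]),np.sin(s[2]);k=np.zeros(im.shape[:2],np.uint8);w=np.clip((im[...,2].astype(float)-110)/60,0,1)
    q=np.array([[s[0]+c*a-sn*b,s[1]+sn*a+c*b,h] for a,b in((-.02,-.025),(-.02,.025),(.02,.025),(.02,-.025)) for h in(0,.075)])
    cv2.fillConvexPoly(k,cv2.convexHull(proj('top',q).round().astype(np.int32)),1)
    p,e=fit(COUP,w*k,(x,y),z=.004,r=18,yaws=[s[2]]);print(i,((p[:2]-s[:2])*1e3).round(1),p[2].round(3),round(e,2))
print(arm.read_state()['clock'])
E
```

```text
clock: 71.83
tool_pos: [0.4717, -0.2883, 0.3093]
tcp_rot: [0.5, 0.866, -0.0, 0.0]
wrist_force: [-0.2, -0.0, 0.3]
finger_gap: 0.0451
finger_force: 0.0
clock: 72.5
tool_pos: [0.3711, -0.1143, 0.3235]
tcp_rot: [0.5, 0.866, 0.0, 0.001]
wrist_force: [0.3, 0.1, -1.0]
finger_gap: 0.0473
finger_force: 0.0
clock: 73.0
tool_pos: [0.3345, -0.0504, 0.3234]
tcp_rot: [0.5, 0.866, 0.0, 0.001]
wrist_force: [0.6, -0.1, -0.4]
finger_gap: 0.0479
finger_force: 0.0
0 [ 0.9 -1.1] 0.476 0.26
1 [ 0.6 -2. ] 0.473 0.41
2 [ 0.8 -1.2] 0.446 0.4
3 [ 1.  -1.6] 0.455 0.35
73.1
```

View pics/end.png

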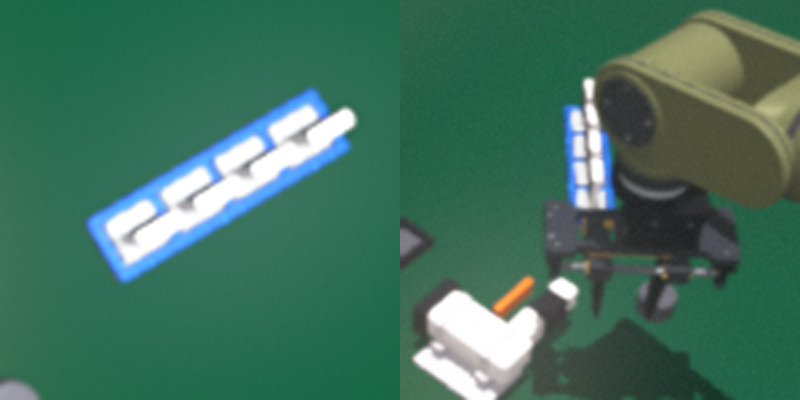

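All four holders stand in the tray pockets, at (130,235), (190,195), (245,160) and (300,125) on the left side of the picture. The trigger is out at (515,295), and the arm is clear of everything.

```bash
python3 -c "
from cell import arm
print(arm.finish_job())"
```

```text
the job is handed in; nothing more can be done
None
```

I handed the job in at about 73 s. All four coupon holders were seated in the scan nest, the trigger was squeezed fully and sprang back, and all four now stand upright in the outgoing tray; `finish_job()` gave no verdict.

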